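# Lock transformers into the dry box through its pass box

### The job

Pass all the square steel transformer cans on the bench into the dry box's pass box. First make sure by touch that its inner gate is shut, pushing the gate's pull firmly against its closed stop; only then open the top hatch fully, holding its spring lock tab squeezed against the grip all the while you slide it, and stand every can upright on the chamber floor. When all are in, slide the hatch fully home the same way and let its tab spring back locked, then slide the inner gate fully open; the two must never be open together, and leave everything else on the bench in its place.

Things in the scene. Friction and masses are not known exactly. Their poses are not given: they have to be found in the camera images.
- airlock: fixed grey pass box with a low clear-covered dry box behind it (x 96 to 302 mm, top z 88 mm). Origin: centre of the pass box's underside; x away from the robot, y left, z up. Pass box: x -100 to 86, y -265 to 265, top z 86 mm; left half = chamber, right half (y below 5 mm) = solid purge unit. A toothed steel rack, x -100 to -83, up to z 102 mm, runs along its front edge
- chamber (a point): centre of the chamber's inner floor, at z 6 mm, unit's y 130 mm. Inside: 160 mm along the unit's x by 250 mm along its y, 80 mm deep, open at the top under the hatch. Axes as the unit's
- hatch (a joint): the hatch, an aluminium plate over the chamber, top at z 91 mm: 0 = fully home (chamber covered), 0.25 m = fully open, slid along the unit's -y (right) onto the purge unit. Friction 3 N when unlocked. Whenever the tab is out its lug drops into the rack and locks the hatch (3 mm play): every 25 mm, both ends included
- hatch_grip (a point): top of the hatch's grip (z 150, unit's x -38, y 130 mm when home), about midway between the faces to squeeze; moves with the hatch. Grip from z 91: fixed black block 30 mm (unit's x) by 44 mm (y), and an upright steel tab 8 mm thick, 38 mm wide, up to z 145, 12 mm off its robot side. Pinch both from above along the unit's x: 50 mm over all, 41 when pressed; the tab's lug lies below z 102
- tab (a joint): how far the lock tab is pressed towards the block (along the unit's +x): 0 = out (locked), 0.009 m = fully pressed; free of the rack beyond about 0.006. Spring 4.5 N rising to 9 N
- gate (a joint): the inner gate, an upright steel plate across the opening between chamber and dry box: 0 = shut against its stop, 0.14 m = fully open; it opens along the unit's -y. May start ajar by up to 30 mm. Friction about 2 N, stays where it is left
- gate_pull (a point): top centre of the gate's pull, a black upright block 14 mm (unit's x) by 30 mm (unit's y), z 97 to 147 mm, rising from the gap behind the hatch (unit's x 91 mm); unit's y 170 mm when shut. It can be pushed from either side or pinched from above
- tr1: canned transformer (one of up to four alike; some may be absent): upright bare-steel box can 42 mm (its own x) by 50 mm (its own y) by 54 mm tall, with a white terminal strip (18 by 36 mm, up to 62 mm high) and thin brass pins on top (up to 69 mm); about 0.3 kg. Origin: centre of its underside, z up. Starts standing on the bench, left of the pass box
- tr2: canned transformer (one of up to four alike; some may be absent): upright bare-steel box can 42 mm (its own x) by 50 mm (its own y) by 54 mm tall, with a white terminal strip (18 by 36 mm, up to 62 mm high) and thin brass pins on top (up to 69 mm); about 0.3 kg. Origin: centre of its underside, z up. Starts standing on the bench, left of the pass box
- tr3: canned transformer (one of up to four alike; some may be absent): upright bare-steel box can 42 mm (its own x) by 50 mm (its own y) by 54 mm tall, with a white terminal strip (18 by 36 mm, up to 62 mm high) and thin brass pins on top (up to 69 mm); about 0.3 kg. Origin: centre of its underside, z up. Starts standing on the bench, left of the pass box
- tr4: canned transformer (one of up to four alike; some may be absent): upright bare-steel box can 42 mm (its own x) by 50 mm (its own y) by 54 mm tall, with a white terminal strip (18 by 36 mm, up to 62 mm high) and thin brass pins on top (up to 69 mm); about 0.3 kg. Origin: centre of its underside, z up. Starts standing on the bench, left of the pass box
- toroid: bystander: copper ring coil lying flat, 56 mm across, 22 mm high, among the transformers; not to be moved. Origin: centre of underside
- driver: bystander: screwdriver lying on the bench near the robot
- spool: bystander: grey plastic spool 60 mm across, 45 mm high. Origin: centre of underside
- meter: bystander: grey handheld meter 150 by 75 by 26 mm, lying flat. Origin: centre of underside
- flux: bystander: clear bottle, 44 mm across, 110 mm high. Origin: centre of underside
- heatsink: bystander: finned aluminium heat sink 90 by 60 by 30 mm. Origin: centre of underside
Mind the look-alikes: they are no part of the job. What is shaped like the tr4 but purple is not meant.

How it is judged (in metres and radians):
On the way, in this order (a step that is already met when the one before it is completed fails the run):
1. the gripper has pushed on the inner gate (over 3 N) while it is shut (within 3 mm of its stop), before the hatch is opened (contact force between the fingers and gate above 3 N and value of joint gate below 0.003 m and value of joint hatch below 0.006 m).
2. the hatch is fully open (over 240 mm) (value of joint hatch above 0.24 m), for 0.2 s.
3. every transformer stands upright on the chamber floor, hatch still open (x of tr1 in the frame of airlock between -0.07 and 0.07 m and y of tr1 in the frame of airlock between 0.02 and 0.24 m and z of each of tr1, tr2, tr3, tr4 in the frame of airlock below 0.015 m and angle between each of tr1, tr2, tr3, tr4's own z axis and vertical below 0.2 rad and linear speed of each of tr1, tr2, tr3, tr4 below 0.05 m/s and x of tr2 in the frame of airlock between -0.07 and 0.07 m and y of tr2 in the frame of airlock between 0.02 and 0.24 m and x of tr3 in the frame of airlock between -0.07 and 0.07 m and y of tr3 in the frame of airlock between 0.02 and 0.24 m and x of tr4 in the frame of airlock between -0.07 and 0.07 m and y of tr4 in the frame of airlock between 0.02 and 0.24 m and value of joint hatch above 0.2 m), for 0.2 s.
4. the hatch is fully home (within 4 mm) and its tab has sprung out (value of joint hatch below 0.004 m and value of joint tab below 0.003 m), for 0.2 s.
5. the inner gate is open (over 125 mm) (value of joint gate above 0.125 m), for 0.2 s.
At the end, for the whole second after the job is handed in: every transformer stands upright (within 0.2 rad), at rest on the chamber floor; the hatch is home within 4 mm with its tab out (within 3 mm); the inner gate is open by more than 125 mm (all of step 4 and x of tr1 in the frame of airlock between -0.07 and 0.07 m and y of tr1 in the frame of airlock between 0.02 and 0.24 m and z of each of tr1, tr2, tr3, tr4 in the frame of airlock below 0.015 m and angle between each of tr1, tr2, tr3, tr4's own z axis and vertical below 0.2 rad and linear speed of each of tr1, tr2, tr3, tr4 below 0.05 m/s and x of tr2 in the frame of airlock between -0.07 and 0.07 m and y of tr2 in the frame of airlock between 0.02 and 0.24 m and x of tr3 in the frame of airlock between -0.07 and 0.07 m and y of tr3 in the frame of airlock between 0.02 and 0.24 m and x of tr4 in the frame of airlock between -0.07 and 0.07 m and y of tr4 in the frame of airlock between 0.02 and 0.24 m and value of joint gate above 0.125 m); the robot touches nothing.
It fails at once if hatch and inner gate both open (each by more than 10 mm) (value of joint each of hatch, gate above 0.01 m).
It fails at once if a bystander shifted by more than 60 mm (distance of any of toroid, driver, spool, meter, flux, heatsink from where it was at the start of the episode above 0.06 m).
It fails at once if the bottle knocked over (angle between flux's own z axis and vertical above 0.7 rad).
Of tr1, tr2, tr3, tr4 only 2 to 4 are there at a start; the rules pass over those that are not, and their reading is None.
At some moment in a run one of tr1, tr2, tr3, tr4 may be knocked a few centimetres aside while the robot is not near it.
It also fails if it takes over 210 s, if anything falls off the work surface, if the arm or the gripper's body presses on something with over 40 N, if the wrist force passes 120 N, or if a joint passes its speed limit or range.

### The arm

A 6-joint arm with a two-finger parallel gripper is mounted at the origin on the work surface. World frame = base frame: x ahead of the robot, y to its left, z up, the work surface at z = 0. Lengths are in m, angles in degrees, forces in N, time in s.
With the tool pointing down it reaches from about 0.425 to 1.125 m from the base axis. Payload 14.9 kg.
Tool frame: the origin (TCP) lies at the very end of the fingers, on their centre line; the grasp point (between the pads) lies 19 mm behind it; z points along the fingers, y is the direction in which the jaws open and shut (so a half turn about z gives the same grasp; the last joint's range is limited). The gripper opens to 91 mm and grips with 3 to 60 N. Pads are 32 mm wide; open, the fingers measure 118 mm over their backs; the gripper's body (76 mm by 178 mm) begins 60 mm behind the grasp point.
Start: joints at [61.977, 21.709, 99.362, -0, 58.929, -1.908], TCP at [0.308, 0.629, 0.214] pointing down, gripper open.
Joint ranges: [-158.91, 158.91], [-42.39, 125.64], [0.06, 152.35], [-60.88, 240.88], [17.5, 164.5], [-176.32, 176.32]. Speed limits (degrees/s): [108.29, 108.29, 136.94, 180, 180, 180].

### API

Orientations are given as [roll, pitch, yaw] about the fixed x, y, z axes, in that order (R = Rz(yaw) Ry(pitch) Rx(roll)).
In Python, from plant import robot, camera, camera_model, workorder gives the robot as it stands. The module is installed in compiled form; this text tells all that it offers.
- The arm moves only by the tool servo_tool, never from a script. Its argument "deltas" is a list of rows, each an object with "offset": the shift along the tool's x, y, z in mm, a list of three; "delta_rot": the turn, a rotation vector about the tool's x, y, z in degrees, a list of three; "gripper": the finger opening in mm, from 0 to 91.2. In form: [{"offset": [tx, ty, tz], "delta_rot": [ax, ay, az], "gripper": gripper}, ...]. A call has 1 to 20 rows; each row shifts and turns the pose as measured when the row begins, along the tool's axes as they then stand; what a row does not reach is not made up. A row lasts 1/8 s, in which the tool goes at most 62.5 mm and 10.7 degrees, less where a joint would pass 70% of its speed; a pose out of reach is approached as far as the arm can. A call is refused whole if a number of a shift passes 62.5 or a number of a turn 10.7, either way. A call with a gripper value outside its range is refused whole. The fingers move at their own pace and stop on an object; "newtons" is the grip in N (left out, the last holds). Time passes only in rows, so rows that do not move let the fingers close. It gives the time, the measured TCP pose, the force and the opening at its end, in the units of the state.
- robot.get_state(): the state, without advancing time (a new reading comes with each control period).
- camera(name): name is "side" or "top"; returns (picture, depth): 384x512x3 uint8, red, green, blue; 384x512 float32, m along the optical axis (not along the pixel's ray), 0 where there is no reading.
- camera_model(name): a dict with "intrinsics" (3x3 intrinsics, pixels), "D" ([k1, k2, p1, p2, k3] as OpenCV has them; the pictures are not rectified), "extrinsics" (4x4, takes a point from world to camera coordinates). Camera axes: x right, y up, looking along -z (the intrinsics and any distortion apply to the point x, -y, -z); pixel columns grow to the right and rows downward; lengths in m; the calibration is good to about 2 mm. A picture is of the moment at which its call begins. camera_model takes no time and is no camera call.
- workorder.sign_off(): hands the job in, once; it reports no verdict.
The state is a dict: "clock": time; "joint_pos": joint angles; "joint_vel": joint speeds; "joint_torque": joint torques, N m; "eef_pos": TCP position; "tool_rot": TCP orientation; "ft_force": force on the tool from outside, world axes, zero at the start; "ft_torque": the same for the moment, N m; "width": opening from 0.0 (shut) to 1.0 (fully open).
Only numpy, scipy, OpenCV 4.12 (cv2) and the standard library are available. Lean on these libraries where they do the work, as an engineer would, in place of code of your own. Each camera call takes 0.05 s, during which the arm holds its last target.

## Working session

There is one attempt and no reset: what is moved stays moved. The work goes in short steps, Python scripts to look and compute and a tool call to move; the robot and the scene stay as the last step left them, time stands still between calls to the robot, and variables do not carry over. Pictures are saved under pics/ and viewed, and the job is handed in when it is done.

Besides the shell and the picture viewer there is one more tool, called after "Call:" as name([rows], argument=value, ...), one row to a line, values as JSON. servo_tool: Moves the arm, as the interface text tells. Its arguments: {"type":"object","properties":{"deltas":{"type":"array"},"newtons":{"type":"number"}},"required":["deltas"]}

```bash
mkdir -p pics
python3 - <<'E'
from plant import robot,camera,camera_model
import cv2,numpy as np
print(robot.get_state())
for n in("side","top"):
    p,d=camera(n);m=camera_model(n);print(n,m)
    cv2.imwrite(f"pics/{n}0.png",cv2.resize(p[...,::-1],(800,600),interpolation=cv2.INTER_CUBIC)); np.save(f"{n}0.npy",d); cv2.imwrite(f"{n}0raw.png",p[...,::-1])
E
```

```text
{'clock': 0.0, 'joint_pos': array([ 6.19772371e+01,  2.17384205e+01,  9.93964581e+01,  1.06435882e-03,
        5.89292116e+01, -1.90835361e+00]), 'joint_vel': array([ 0.05655453,  0.03381757,  0.08243312,  0.00139435, -0.01912278,
        0.03827879]), 'joint_torque': array([-2.35513515e-03, -7.63706803e+01, -4.34379458e+01,  6.50967797e-02,
        4.23902739e-02, -1.26620475e-04]), 'eef_pos': array([0.3079289 , 0.62817771, 0.21328207]), 'tool_rot': array([-1.79935976e+02, -3.04479524e-03,  1.53885039e+02]), 'ft_force': array([ 0.33739284,  0.03618042, -0.1969322 ]), 'ft_torque': array([ 0.00807132, -0.00239776,  0.00097889]), 'width': 0.9999060984611144}
side {'intrinsics': array([[450.19575148,   0.        , 254.74478125],
       [  0.        , 450.19575148, 189.63428008],
       [  0.        ,   0.        ,   1.        ]]), 'D': array([0.03640576, 0.        , 0.        , 0.        , 0.        ]), 'extrinsics': array([[-0.9835524 , -0.1801854 ,  0.01256572,  0.47165889],
       [ 0.12324772, -0.61864208,  0.77594586, -0.12782837],
       [-0.13204043,  0.76473211,  0.63067434, -1.4779661 ],
       [ 0.        ,  0.        ,  0.        ,  1.        ]])}
top {'intrinsics': array([[497.94219762,   0.        , 257.5899133 ],
       [  0.        , 497.94219762, 195.79701322],
       [  0.        ,   0.        ,   1.        ]]), 'D': array([-0.12852798,  0.        ,  0.        ,  0.        ,  0.        ]), 'extrinsics': array([[ 0.01511737, -0.99986879, -0.00581938,  0.03462401],
       [ 0.98752533,  0.01401795,  0.15683501, -0.48829391],
       [-0.15673286, -0.00811772,  0.98760767, -1.69867588],
       [ 0.        ,  0.        ,  0.        ,  1.        ]])}
```

View pics/top0.png

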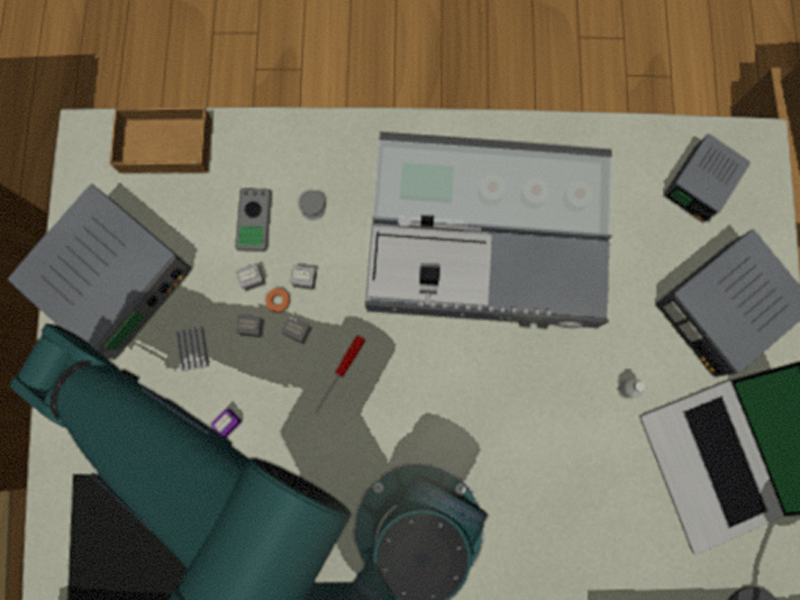

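View pics/side0.png

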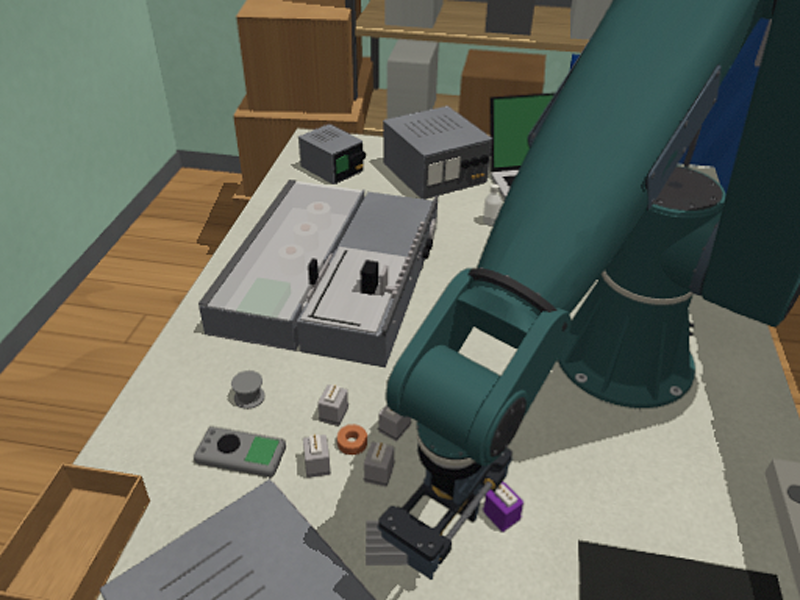

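The pictures show four steel cans (top view, 800px scale: about (250,275), (303,275), (249,325), (296,329)) around the toroid. The purple decoy is at (226,422). The pass box spans about x 367–610. Next I'll enlarge these areas.

```bash
cat > h.py <<'E'
import cv2,numpy as np
from scipy.spatial.transform import Rotation as R
from plant import robot,camera,camera_model
def ray(n,u,v):
    m=camera_model(n);K=np.array(m["intrinsics"]);D=np.array(m["D"])
    p=cv2.undistortPoints(np.array([[[u,v]]],float),K,D)[0,0]
    return np.array([p[0],-p[1],-1.0]),np.linalg.inv(m["extrinsics"])
def at_depth(n,u,v,d):
    r,T=ray(n,u,v);return (T@np.append(r*d,1))[:3]
def at_z(n,u,v,z):
    r,T=ray(n,u,v);o=T[:3,3];w=T[:3,:3]@r;return o+w*(z-o[2])/w[2]
def proj(n,P):
    m=camera_model(n);q=m["extrinsics"]@np.append(P,1)
    return cv2.projectPoints(np.array([[[q[0],-q[1],-q[2]]]]),np.zeros(3),np.zeros(3),np.array(m["intrinsics"]),np.array(m["D"]))[0][0,0]
def cloud(n,d):
    m=camera_model(n);h,w=d.shape
    uv=np.stack(np.meshgrid(np.arange(w),np.arange(h)),-1).reshape(-1,1,2).astype(float)
    p=cv2.undistortPoints(uv,np.array(m["intrinsics"]),np.array(m["D"])).reshape(h,w,2)
    c=np.stack([p[...,0]*d,-p[...,1]*d,-d,np.ones_like(d)],-1)
    return (c@np.linalg.inv(m["extrinsics"]).T)[...,:3]
def crop(img,x0,y0,x1,y1,f,name):
    cv2.imwrite(name,cv2.resize(img[y0:y1,x0:x1],None,fx=f,fy=f,interpolation=cv2.INTER_CUBIC))
def st():
    s=robot.get_state();print(round(s['clock'],2),s['eef_pos'].round(4),s['tool_rot'].round(2),s['ft_force'].round(1),round(s['width']*91.2,1))
E
python3 - <<'E'
from h import *
im=cv2.imread("top0raw.png")
crop(im,140,155,215,225,8,"pics/c1.png")
crop(im,225,130,395,215,4.7,"pics/c2.png")
im=cv2.imread("side0raw.png")
crop(im,180,225,300,315,6,"pics/c3.png")
E
```

```text
(no output)
```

View pics/c1.png

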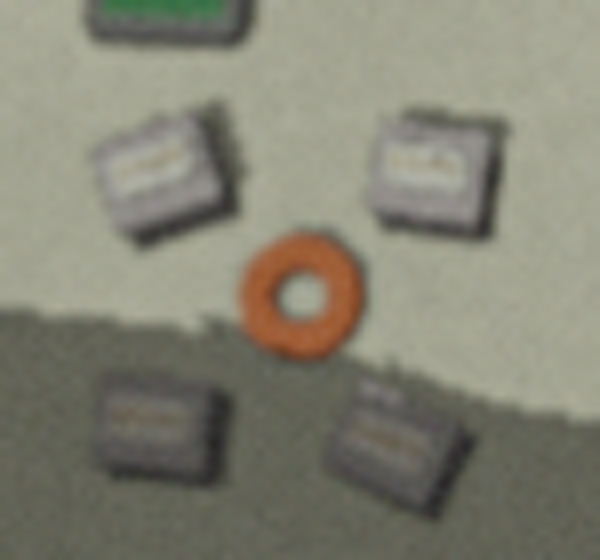

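View pics/c2.png

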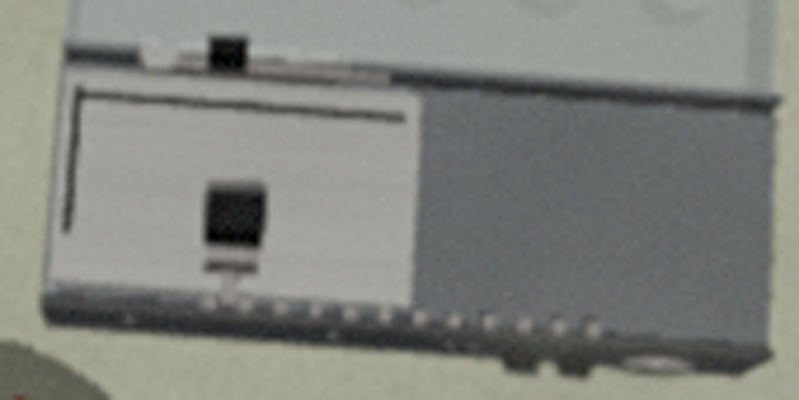

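View pics/c3.png

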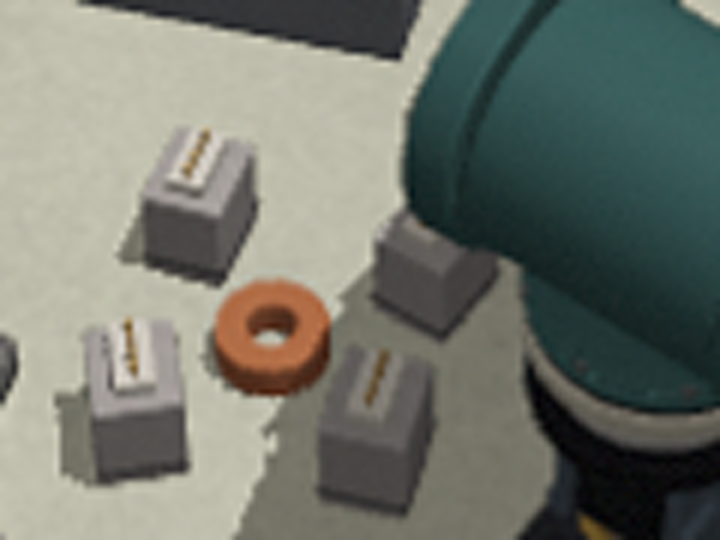

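Both can crops confirm four cans, with the toroid in the middle. Next I'll measure them, and the pass box, from the depth cloud.

```bash
cat > meas.py <<'E'
from h import *
def cans(d,n="top",roi=None,verbose=1):
    c=cloud(n,d);m=((c[...,2]>.045)&(c[...,2]<.075)&(d>0)).astype(np.uint8)
    k,l=cv2.connectedComponents(m,connectivity=4);out=[]
    for i in range(1,k):
        p=c[l==i]
        if len(p)<60 or len(p)>2500: continue
        hi=p[p[:,2]>.058]; r=cv2.minAreaRect((p[:,:2]*1000).astype(np.float32))
        out.append((p[:,:2].mean(0),r,len(p)))
        print(len(p),"mean",(p[:,:2].mean(0)*1000).round(1),"rect",np.round(r[0],1),np.round(r[1],1),round(r[2],1),"hi",len(hi),(hi[:,:2].mean(0)*1000).round(1) if len(hi) else '', 'z',np.percentile(p[:,2],[10,50,95]).round(4))
if __name__=="__main__":
    cans(np.load("top0.npy"))
E
python3 - <<'E'
from meas import *
d=np.load("top0.npy");cans(d)
c=cloud("top",d)
x,y,z=c[...,0],c[...,1],c[...,2]
reg=(x>.5)&(x<1.1)&(y<.35)&(y>-.5)
print(np.histogram(z[reg],bins=np.arange(-.005,.17,.005)))
for lo,hi,nm in((.083,.0895,'86'),(.0895,.094,'91'),(.096,.105,'rack'),(.135,.156,'grip')):
    m=((z>lo)&(z<hi)&reg).astype(np.uint8)
    k,l,s,_=cv2.connectedComponentsWithStats(m,connectivity=4)
    for i in range(1,k):
        if s[i,4]>15:
            p=c[l==i];print(nm,s[i],np.round(p.mean(0),4),[np.round(q,2) for q in cv2.minAreaRect((p[:,:2]*1000).astype(np.float32))])
cv2.imwrite("pics/z.png",cv2.resize((np.clip(z[120:215,225:395],0,.16)*1500).astype(np.uint8),None,fx=4.7,fy=4.7,interpolation=cv2.INTER_NEAREST))
E
```

```text
607 mean [878.2 619. ] rect [876.5 618.9] [223.3 144.9] 89.8 hi 384 [878.2 617.9] z [0.0485 0.0624 0.0726]
158 mean [ 727.1 -616.6] rect [ 733.6 -614.3] [122.   28.9] 45.3 hi 115 [ 722.3 -622. ] z [0.051  0.0636 0.0739]
170 mean [ 652.6 -274.6] rect [ 652.1 -275. ] [285.7   7. ] 85.4 hi 97 [ 652.4 -275.2] z [0.0488 0.0596 0.0736]
174 mean [550.8 386.7] rect [551.1 387.2] [44.6 51.1] 17.5 hi 60 [552.9 386.8] z [0.0489 0.0553 0.0648]
173 mean [551.8 267.6] rect [552.8 268.7] [52.7 41.9] 83.7 hi 63 [553.3 266.8] z [0.0491 0.0557 0.0669]
96 mean [ 459.4 -573.2] rect [ 460.5 -572. ] [122.3  13.1] 33.2 hi 57 [ 455.6 -575.5] z [0.0482 0.0602 0.0742]
111 mean [415.5 654.1] rect [416.2 653.9] [  9.1 149.8] 53.0 hi 67 [416.1 653.6] z [0.0507 0.0605 0.0731]
170 mean [439.4 382.6] rect [440.6 383.6] [51.5 42.5] 85.6 hi 71 [442.  384.3] z [0.0503 0.0565 0.0677]
177 mean [431.8 279.7] rect [432.8 280.4] [50.6 42.2] 65.0 hi 69 [432.3 278.5] z [0.0498 0.0562 0.0667]
70 mean [ 456.7 -217.8] rect [ 454.  -210.1] [89.3 16.6] 86.7 hi 30 [ 458.4 -211.4] z [0.0488 0.0561 0.0722]
109 mean [ 450.8 -312.5] r
[... 9103 characters left out ...]
 23] [ 0.5119 -0.0762  0.0918] [array([511.79, -77.19]), array([18.6 , 21.15]), np.float64(60.14)]
91 [309 183   4   8  17] [ 0.5145 -0.1373  0.0916] [array([ 514.55, -136.53]), array([ 9.28, 24.81]), np.float64(78.37)]
91 [298 187   9   4  19] [ 0.504  -0.1074  0.0919] [array([ 506.13, -108.79]), array([10.1 , 27.35]), np.float64(0.09)]
grip [269 137   9   6  41] [ 0.6637 -0.008   0.1451] [array([663.16,  -7.81]), array([15.09, 26.98]), np.float64(1.41)]
grip [268 170  14  10 120] [ 0.541  -0.0132  0.1486] [array([543.24, -13.64]), array([33.46, 42.8 ]), np.float64(0.56)]
grip [269 183  11   4  34] [ 0.5108 -0.0129  0.1445] [array([510.43, -12.55]), array([33.47,  8.55]), np.float64(87.72)]
```

View pics/z.png

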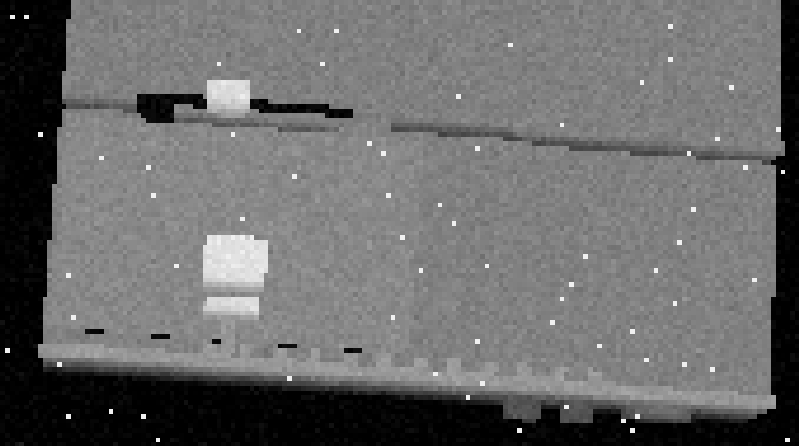

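Run:
```python
from h import *
d=np.load("top0.npy");c=cloud("top",d);x,y,z=[c[...,i] for i in range(3)]
m=((z>.078)&(z<.16)&(x>.42)&(x<1.0)&(y<.2)&(y>-.5)).astype(np.uint8)
m=cv2.morphologyEx(m,cv2.MORPH_CLOSE,np.ones((3,3)))
k,l,s,_=cv2.connectedComponentsWithStats(m,connectivity=4);i=1+np.argmax(s[1:,4])
mm=cv2.morphologyEx((l==i).astype(np.uint8),cv2.MORPH_OPEN,np.ones((5,5)))
# use ray-plane positions at assumed heights to kill depth noise
ct=max(cv2.findContours(mm,cv2.RETR_EXTERNAL,cv2.CHAIN_APPROX_NONE)[0],key=cv2.contourArea)[:,0]
P=np.array([at_z("top",u,v,.088)[:2] for u,v in ct])*1000
print([np.round(q,2) for q in cv2.minAreaRect(P.astype(np.float32))])
for nm,sel in (('left',(P[:,1]>85)&(P[:,0]>500)&(P[:,0]<800)),('right',(P[:,1]<-400)&(P[:,0]>500)&(P[:,0]<800)),('back',(P[:,0]>825)&(abs(P[:,1]+160)<200)),('front',(P[:,0]<505)&(abs(P[:,1]+160)<200))):
    q=P[sel]; vx,vy,a,b=cv2.fitLine(q.astype(np.float32),cv2.DIST_HUBER,0,.1,.01).ravel(); print(nm,len(q),vx,vy,a,b,np.degrees(np.arctan2(vy,vx)))
# gap line between z~88 tops: depth z<.075 within
```

```text
[array([ 664.86, -151.28]), array([530.13, 403.95]), np.float64(86.72)]
left 84 0.9981472 -0.060845815 648.0792 113.35888 -3.4883628
right 83 0.9985254 -0.05428644 677.6853 -415.3374 -3.1119134
back 113 0.059349168 0.9982373 864.93524 -150.10631 86.59754
front 118 0.05810903 0.99831027 464.24683 -159.16226 86.66872
```

Measured: the unit origin is at about (563, -145) mm with yaw -3.35°. The grip (block at (541,-13)) and tab (511) agree with that. The gate pull is at (664,-8), and shut would be (664,19), so the gate is ajar by about 27 mm. I'll write a planner that prints the rows.

```bash
cat > plan.py <<'E'
from h import *
import sys,json
O=np.array([562.9,-145.1]);YAW=-3.35
def u2w(x,y):
    a=np.radians(YAW);return O+np.array([x*np.cos(a)-y*np.sin(a),x*np.sin(a)+y*np.cos(a)])
def w2u(x,y):
    a=np.radians(YAW);d=np.array([x,y])-O;return np.array([d[0]*np.cos(a)+d[1]*np.sin(a),-d[0]*np.sin(a)+d[1]*np.cos(a)])
def rows(wps,start=None):
    """wps: (x,y,z mm, psi, grip, stepmm)"""
    s=robot.get_state();p=s['eef_pos']*1000;Rc=R.from_euler('xyz',s['tool_rot'],degrees=True);out=[]
    for x,y,z,psi,g,step in wps:
        T=np.array([x,y,z]);Rt=R.from_euler('xyz',[180,0,psi],degrees=True)
        dr=(Rc.inv()*Rt).as_rotvec(degrees=True)
        n=max(1,int(np.ceil(max(np.linalg.norm(T-p)/step,np.abs(dr).max()/10))))
        for i in range(n):
            k=n-i
            o=Rc.inv().apply((T-p)/k); rv=(Rc.inv()*Rt).as_rotvec(degrees=True)/k
            o=np.round(o,1);rv=np.round(rv,1)
            out.append({"offset":o.tolist(),"delta_rot":rv.tolist(),"gripper":g})
            p=p+Rc.apply(o);Rc=Rc*R.from_rotvec(rv,degrees=True)
    print(len(out));print(json.dumps(out).replace(' ',''))
    return out
E
python3 - <<'E'
from plan import *
st();print(u2w(91,143),u2w(91,170),u2w(-33.5,130))
rows([(308,628,270,153.9,91,40),(*u2w(91,143),200,176.65,70,50)])
E
```

```text
0.1 [0.308  0.6282 0.2133] [-179.94   -0.    153.88] [ 0.2 -0.  -0.4] 91.5
[662.10073624  -7.66196331] [663.67848725  19.29189916] [537.05382365 -13.36456373]
17
[{"offset":[-0.1,-0.1,-28.3],"delta_rot":[-0.0,-0.0,-0.0],"gripper":91},{"offset":[-0.0,-0.1,-28.4],"delta_rot":[-0.1,-0.0,-0.0],"gripper":91},{"offset":[-39.9,-27.7,4.6],"delta_rot":[0.0,0.0,-1.5],"gripper":70},{"offset":[-39.1,-28.7,4.6],"delta_rot":[0.0,0.0,-1.5],"gripper":70},{"offset":[-38.3,-29.7,4.7],"delta_rot":[0.0,0.0,-1.5],"gripper":70},{"offset":[-37.6,-30.7,4.6],"delta_rot":[0.0,0.0,-1.5],"gripper":70},{"offset":[-36.7,-31.7,4.7],"delta_rot":[0.0,0.0,-1.5],"gripper":70},{"offset":[-35.9,-32.6,4.6],"delta_rot":[0.0,0.0,-1.5],"gripper":70},{"offset":[-35.0,-33.6,4.7],"delta_rot":[0.0,0.0,-1.5],"gripper":70},{"offset":[-34.2,-34.5,4.6],"delta_rot":[0.0,0.0,-1.5],"gripper":70},{"offset":[-33.2,-35.3,4.7],"delta_rot":[0.0,0.0,-1.5],"gripper":70},{"offset":[-32.3,-36.2,4.6],"delta_rot":[0.0,0.0,-1.5],"gripper":70},{"offset":[-31.3,-37.0,4.7],"delta_rot":[0.0,0.0,-1.6],"gripper":70},{"offset":[-30.3,-37.9,4.6],"delta_rot":[0.0,0.0,-1.5],"gripper":70},{"offset":[-29.3,-38.7,4.7],"delta_rot":[0.0,0.0,-1.6],"gripper":70},{"offset":[-28.2,-39.5,4.6],"delta_rot":[0.0,0.0,-1.5],"gripper":70},{"offset":[-27.2,-40.2,4.7],"delta_rot":[0.0,0.0,-1.6],"gripper":70}]
```

Call:
servo_tool([
  {"offset": [0, 0, -20], "delta_rot": [0, 0, -7.6], "gripper": 70},
  {"offset": [0, 0, -20], "delta_rot": [0, 0, -7.6], "gripper": 70},
  {"offset": [0, 0, -17], "delta_rot": [0, 0, -7.5], "gripper": 70},
  {"offset": [-28, -44, 4], "delta_rot": [0, 0, 0], "gripper": 70},
  {"offset": [-28, -44, 4], "delta_rot": [0, 0, 0], "gripper": 70},
  {"offset": [-28, -44, 4], "delta_rot": [0, 0, 0], "gripper": 70},
  {"offset": [-28, -44, 4], "delta_rot": [0, 0, 0], "gripper": 70},
  {"offset": [-28, -44, 4], "delta_rot": [0, 0, 0], "gripper": 70},
  {"offset": [-28, -44, 4], "delta_rot": [0, 0, 0], "gripper": 70},
  {"offset": [-28, -44, 4], "delta_rot": [0, 0, 0], "gripper": 70},
  {"offset": [-28, -44, 4], "delta_rot": [0, 0, 0], "gripper": 70},
  {"offset": [-28, -44, 4], "delta_rot": [0, 0, 0], "gripper": 70},
  {"offset": [-28, -44, 4], "delta_rot": [0, 0, 0], "gripper": 70},
  {"offset": [-28, -44, 4], "delta_rot": [0, 0, 0], "gripper": 70},
  {"offset": [-28, -44, 4], "delta_rot": [0, 0, 0], "gripper": 70},
], newtons=20)

```text
clock: 1.98
eef_pos: [0.6255, 0.0692, 0.2206]
tool_rot: [-179.8, -0.2, 177.6]
ft_force: [1.2, 0.2, -0.0]
width: 0.769
```

```bash
cat >> plan.py <<'E'
def go(x,y,z,psi=None):
    s=robot.get_state();p=s['eef_pos']*1000;Rc=R.from_euler('xyz',s['tool_rot'],degrees=True)
    if psi is None: psi=s['tool_rot'][2]
    Rt=R.from_euler('xyz',[180,0,psi],degrees=True)
    rv=(Rc.inv()*Rt).as_rotvec(degrees=True);d=np.array([x,y,z])-p
    print("from",p.round(1),s['tool_rot'].round(1),"f",s['ft_force'].round(1),"w",round(s['width']*91.2,1))
    print("rot",rv.round(1),"| offset in CURRENT tool",Rc.inv().apply(d).round(1),"| AFTER rot",Rt.inv().apply(d).round(1),"dist",round(np.linalg.norm(d)))
E
python3 - <<'E'
from plan import *
p,d=camera("top");im=p[...,::-1].copy();crop(im,225,110,345,215,5,"pics/g1.png")
go(*u2w(91,143),165,176.65)
E
```

```text
from [627.8  65.  220.2] [-1.797e+02 -1.000e-01  1.776e+02] f [-0.5 -4.8  0.1] w 69.9
rot [-0.3 -0.1  0.9] | offset in CURRENT tool [-37.5 -70.8  55.5] | AFTER rot [-38.5 -70.5  55.2] dist 97
```

View pics/g1.png

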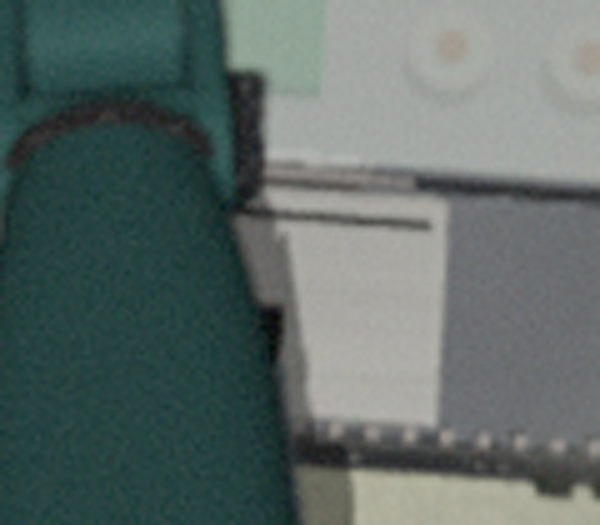

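The arm hides the pull here, so I'll go by the measured pose.

Call:
servo_tool([
  {"offset": [-19, -35, 10], "delta_rot": [-0.3, 0, 0.9], "gripper": 70},
  {"offset": [-19, -35, 10], "delta_rot": [0, 0, 0], "gripper": 70},
  {"offset": [0, 0, 10], "delta_rot": [0, 0, 0], "gripper": 70},
  {"offset": [0, 0, 5], "delta_rot": [0, 0, 0], "gripper": 70},
  {"offset": [0, 0, 0], "delta_rot": [0, 0, 0], "gripper": 70},
])

```text
clock: 2.65
eef_pos: [0.6623, -0.0099, 0.1828]
tool_rot: [180.0, -0.3, 176.5]
ft_force: [0.5, -0.5, 0.5]
width: 0.768
```

Run:
```python
from plan import *
p,d=camera("side");im=p[...,::-1].copy();crop(im,120,90,320,240,4,"pics/g2.png")
go(*u2w(91,143),114,176.65)
```

```text
from [662.4  -9.8 183. ] [180.   -0.2 176.5] f [-1.2 -0.4 -0.9] w 70.1
rot [ 0.  -0.2 -0.1] | offset in CURRENT tool [ 0.2  2.1 69. ] | AFTER rot [ 0.4  2.1 69. ] dist 69
```

View pics/g2.png

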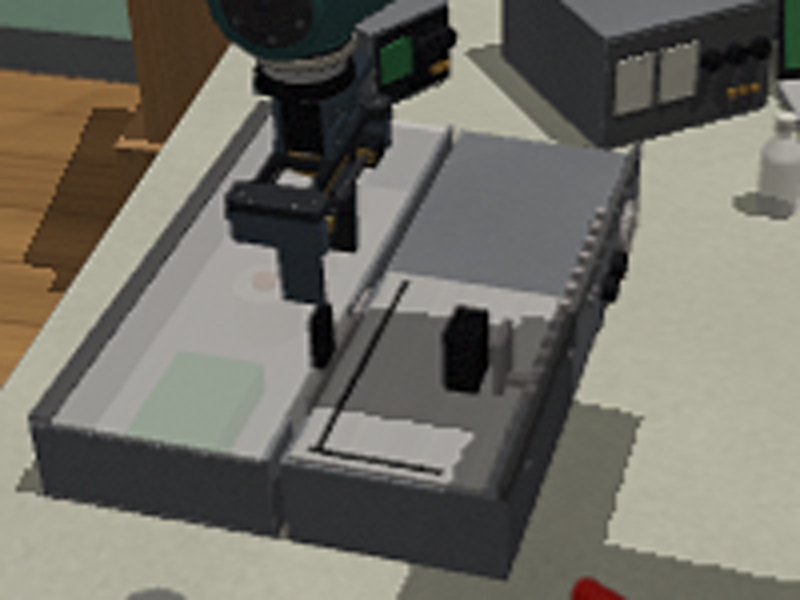

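The fingers straddle the pull (pull at about (322,335) in the crop). Descending.

Call:
servo_tool([
  {"offset": [0, 1, 20], "delta_rot": [0, 0, 0], "gripper": 70},
  {"offset": [0, 1, 20], "delta_rot": [0, 0, 0], "gripper": 70},
  {"offset": [0, 0, 20], "delta_rot": [0, 0, 0], "gripper": 70},
  {"offset": [0, 0, 9], "delta_rot": [0, 0, 0], "gripper": 70},
  {"offset": [0, 0, 0], "delta_rot": [0, 0, 0], "gripper": 30},
  {"offset": [0, 0, 0], "delta_rot": [0, 0, 0], "gripper": 10},
  {"offset": [0, 0, 0], "delta_rot": [0, 0, 0], "gripper": 10},
  {"offset": [0, 0, 0], "delta_rot": [0, 0, 0], "gripper": 10},
  {"offset": [0, 0, 0], "delta_rot": [0, 0, 0], "gripper": 10},
], newtons=20)

```text
clock: 3.82
eef_pos: [0.6622, -0.0064, 0.11]
tool_rot: [180.0, -0.2, 176.6]
ft_force: [1.3, -0.7, -5.5]
width: 0.325
```

Gripped at 29.7 mm, which matches the pull's 30 mm. Now I'll slide it shut.

Call:
servo_tool([
  {"offset": [0, 6, 0], "delta_rot": [0, 0, 0], "gripper": 10},
  {"offset": [0, 6, 0], "delta_rot": [0, 0, 0], "gripper": 10},
  {"offset": [0, 6, 0], "delta_rot": [0, 0, 0], "gripper": 10},
  {"offset": [0, 4, 0], "delta_rot": [0, 0, 0], "gripper": 10},
])

```text
clock: 4.32
eef_pos: [0.6636, 0.0167, 0.1099]
tool_rot: [-180.0, -0.2, 176.6]
ft_force: [1.3, -2.6, -2.5]
width: 0.325
```

Call:
servo_tool([
  {"offset": [0, 3, 0], "delta_rot": [0, 0, 0], "gripper": 10},
  {"offset": [0, 3, 0], "delta_rot": [0, 0, 0], "gripper": 10},
])

```text
clock: 4.58
eef_pos: [0.6638, 0.0194, 0.1098]
tool_rot: [-179.6, -0.2, 176.7]
ft_force: [-1.7, -40.5, -1.4]
width: 0.331
```

Call:
servo_tool([
  {"offset": [0, 3, 0], "delta_rot": [0, 0, 0], "gripper": 10},
  {"offset": [0, 3, 0], "delta_rot": [0, 0, 0], "gripper": 10},
])

```text
clock: 4.82
eef_pos: [0.6637, 0.0191, 0.1097]
tool_rot: [-179.1, -0.3, 176.8]
ft_force: [-0.9, -31.5, -1.1]
width: 0.33
```

The stop is felt at y=19.2 mm (predicted 19.3) with 30–40 N, so the gate is shut. I'll release, lift and go to the hatch grip.

Call:
servo_tool([
  {"offset": [0, 0, 0], "delta_rot": [0, 0, 0], "gripper": 70},
  {"offset": [0, 0, 0], "delta_rot": [0, 0, 0], "gripper": 70},
  {"offset": [0, 0, 0], "delta_rot": [0, 0, 0], "gripper": 70},
  {"offset": [0, 0, -30], "delta_rot": [0, 0, 0], "gripper": 70},
  {"offset": [0, 0, -30], "delta_rot": [0, 0, 0], "gripper": 70},
  {"offset": [0, 0, -20], "delta_rot": [0, 0, 0], "gripper": 70},
])

```text
clock: 5.58
eef_pos: [0.6633, 0.0215, 0.1906]
tool_rot: [-179.2, -0.4, 176.8]
ft_force: [-0.4, 0.4, 0.4]
width: 0.771
```

Run:
```python
from plan import *
go(*u2w(-33.5,130),185,86.65)
print(robot.get_state()['joint_pos'].round(1))
```

```text
from [663.3  21.5 190.6] [-179.2   -0.4  176.8] f [-0.4  0.4  0.4] w 70.3
rot [-1.   0.3 90.2] | offset in CURRENT tool [124.1 -41.7   7.1] | AFTER rot [ -42.1 -124.     5.6] dist 131
[  0.2  20.3 104.2  -1.   56.1 -86.1]
```

Call:
servo_tool([
  {"offset": [0, 0, -5], "delta_rot": [-0.7, 0, 10], "gripper": 70},
  {"offset": [0, 0, 0], "delta_rot": [0, 0, 10], "gripper": 70},
  {"offset": [0, 0, 0], "delta_rot": [0, 0, 10], "gripper": 70},
  {"offset": [0, 0, 0], "delta_rot": [0, 0, 10], "gripper": 70},
  {"offset": [0, 0, 0], "delta_rot": [0, 0, 10], "gripper": 70},
  {"offset": [0, 0, 0], "delta_rot": [0, 0, 10], "gripper": 70},
  {"offset": [0, 0, 0], "delta_rot": [0, 0, 10], "gripper": 70},
  {"offset": [0, 0, 0], "delta_rot": [0, 0, 10], "gripper": 70},
  {"offset": [0, 0, 0], "delta_rot": [0, 0, 10], "gripper": 70},
  {"offset": [-14, -40, 0], "delta_rot": [0, 0, 0], "gripper": 70},
  {"offset": [-14, -40, 0], "delta_rot": [0, 0, 0], "gripper": 70},
  {"offset": [-14, -40, 0], "delta_rot": [0, 0, 0], "gripper": 70},
  {"offset": [0, 0, 0], "delta_rot": [0, 0, 0], "gripper": 70},
])

```text
clock: 7.2
eef_pos: [0.5361, -0.0049, 0.198]
tool_rot: [-179.7, 0.0, 83.9]
ft_force: [1.1, -0.3, 1.5]
width: 0.77
```

Run:
```python
from plan import *
p,d=camera("side");im=p[...,::-1].copy();crop(im,120,90,320,240,4,"pics/g3.png")
go(*u2w(-33.5,130),112,86.65)
```

```text
from [537.7  -4.8 198.4] [-179.8    0.    83.9] f [0.  0.1 0.4] w 70.2
rot [-0.2 -0.  -2.7] | offset in CURRENT tool [-8.6  0.6 86.4] | AFTER rot [-8.6 -0.1 86.4] dist 87
```

View pics/g3.png

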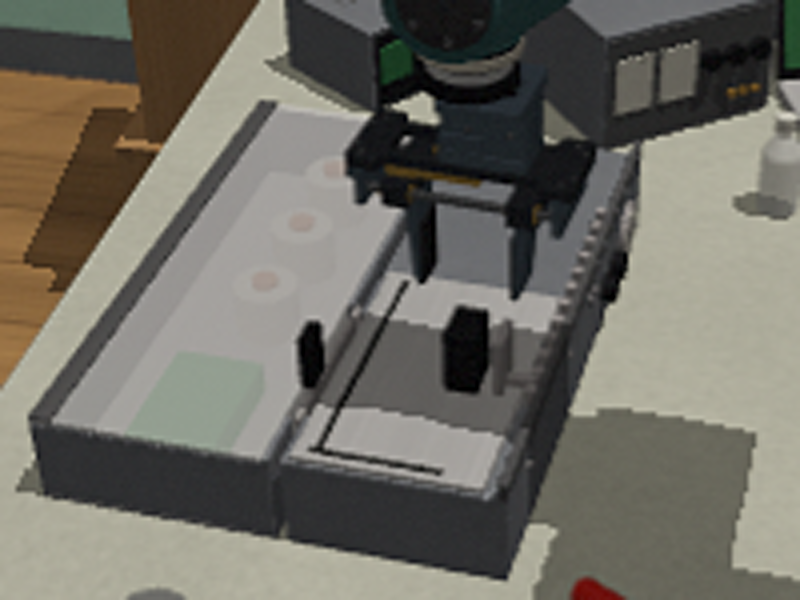

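The fingers straddle block and tab along the unit's x. I'll descend and squeeze.

Call:
servo_tool([
  {"offset": [-8.6, 0, 6], "delta_rot": [0, 0, -2.7], "gripper": 72},
  {"offset": [0, 0, 20], "delta_rot": [0, 0, 0], "gripper": 72},
  {"offset": [0, 0, 20], "delta_rot": [0, 0, 0], "gripper": 72},
  {"offset": [0, 0, 20], "delta_rot": [0, 0, 0], "gripper": 72},
  {"offset": [0, 0, 14], "delta_rot": [0, 0, 0], "gripper": 72},
  {"offset": [0, 0, 3], "delta_rot": [0, 0, 0], "gripper": 72},
])

```text
clock: 8.0
eef_pos: [0.5437, -0.0123, 0.1145]
tool_rot: [179.9, -0.0, 86.8]
ft_force: [-0.4, 0.1, 0.6]
width: 0.789
```

Run:
```python
from plan import *
go(*u2w(-33.5,130),112,86.65)
```

```text
from [543.7 -12.3 114.5] [179.9  -0.   86.8] f [-0.4  0.1  0.6] w 72.0
rot [ 0.1 -0.   0.1] | offset in CURRENT tool [-1.5 -6.6  2.5] | AFTER rot [-1.5 -6.6  2.5] dist 7
```

Call:
servo_tool([
  {"offset": [-1.5, -6.6, 2], "delta_rot": [0, 0, 0], "gripper": 72},
  {"offset": [0, 0, 0], "delta_rot": [0, 0, 0], "gripper": 72},
])

```text
clock: 8.25
eef_pos: [0.5373, -0.0134, 0.1129]
tool_rot: [179.8, -0.0, 86.8]
ft_force: [0.1, -0.0, -0.8]
width: 0.786
```

Run:
```python
from plan import *
go(*u2w(-33.5,130),112,86.65)
```

```text
from [537.3 -13.4 112.9] [179.8  -0.   86.8] f [ 0.1 -0.  -0.8] w 71.7
rot [ 0.2 -0.   0.1] | offset in CURRENT tool [ 0.  -0.3  0.9] | AFTER rot [ 0.  -0.3  0.9] dist 1
```

Call:
servo_tool([
  {"offset": [0, 0, 0], "delta_rot": [0, 0, 0], "gripper": 40},
  {"offset": [0, 0, 0], "delta_rot": [0, 0, 0], "gripper": 30},
  {"offset": [0, 0, 0], "delta_rot": [0, 0, 0], "gripper": 30},
  {"offset": [0, 0, 0], "delta_rot": [0, 0, 0], "gripper": 30},
  {"offset": [0, 0, 0], "delta_rot": [0, 0, 0], "gripper": 30},
], newtons=30)

```text
clock: 8.88
eef_pos: [0.5395, -0.0136, 0.1139]
tool_rot: [179.6, -0.0, 86.8]
ft_force: [-3.5, 0.4, 2.9]
width: 0.438
```

Opening 40 mm, so the tab is fully pressed. Sliding the hatch open (tool −x).

Call:
servo_tool([
  {"offset": [-8, 0, 0], "delta_rot": [0, 0, 0], "gripper": 30},
  {"offset": [-15, 0, 0], "delta_rot": [0, 0, 0], "gripper": 30},
  {"offset": [-15, 0, 0], "delta_rot": [0, 0, 0], "gripper": 30},
  {"offset": [-15, 0, 0], "delta_rot": [0, 0, 0], "gripper": 30},
])

```text
clock: 9.38
eef_pos: [0.5361, -0.0687, 0.1139]
tool_rot: [179.6, -0.1, 86.8]
ft_force: [2.9, 4.0, -1.7]
width: 0.445
```

Run:
```python
from plan import *
s=robot.get_state()['eef_pos']*1000;print(w2u(*s[:2]))
go(*u2w(-31,-120),113,86.65)
```

```text
[-31.22686146  74.66651561]
from [536.1 -68.7 113.9] [ 1.796e+02 -1.000e-01  8.680e+01] f [ 2.9  4.  -1.7] w 40.6
rot [ 0.4 -0.1  0.1] | offset in CURRENT tool [-194.7   -0.2    0.6] | AFTER rot [-194.7    0.2    0.9] dist 195
```

Sliding freely at about 4 N.

Call:
servo_tool([
  {"offset": [-18, 0, 0], "delta_rot": [0, 0, 0], "gripper": 30},
  {"offset": [-18, 0, 0], "delta_rot": [0, 0, 0], "gripper": 30},
  {"offset": [-18, 0, 0], "delta_rot": [0, 0, 0], "gripper": 30},
  {"offset": [-18, 0, 0], "delta_rot": [0, 0, 0], "gripper": 30},
  {"offset": [-18, 0, 0], "delta_rot": [0, 0, 0], "gripper": 30},
  {"offset": [-18, 0, 0], "delta_rot": [0, 0, 0], "gripper": 30},
  {"offset": [-18, 0, 0], "delta_rot": [0, 0, 0], "gripper": 30},
  {"offset": [-18, 0, 0], "delta_rot": [0, 0, 0], "gripper": 30},
  {"offset": [-18, 0, 0], "delta_rot": [0, 0, 0], "gripper": 30},
])

```text
clock: 10.5
eef_pos: [0.5257, -0.2425, 0.1139]
tool_rot: [179.6, -0.1, 86.8]
ft_force: [1.7, 3.5, 1.6]
width: 0.443
```

Run:
```python
from plan import *
s=robot.get_state()['eef_pos']*1000;print(w2u(*s[:2]))
go(*u2w(-31,-120),113,86.65)
```

```text
[-31.42804266 -99.43914019]
from [ 525.7 -242.5  113.9] [ 1.796e+02 -1.000e-01  8.680e+01] f [1.7 3.5 1.6] w 40.4
rot [ 0.4 -0.1  0.1] | offset in CURRENT tool [-20.6   0.4   0.9] | AFTER rot [-20.6   0.4   0.9] dist 21
```

Call:
servo_tool([
  {"offset": [-7, 0, 0], "delta_rot": [0, 0, 0], "gripper": 30},
  {"offset": [-6, 0, 0], "delta_rot": [0, 0, 0], "gripper": 30},
  {"offset": [-5, 0, 0], "delta_rot": [0, 0, 0], "gripper": 30},
  {"offset": [-3, 0, 0], "delta_rot": [0, 0, 0], "gripper": 30},
  {"offset": [-2, 0, 0], "delta_rot": [0, 0, 0], "gripper": 30},
])

```text
clock: 11.12
eef_pos: [0.5244, -0.2636, 0.1138]
tool_rot: [179.7, -0.5, 86.6]
ft_force: [4.5, 24.8, 9.9]
width: 0.435
```

Run:
```python
from plan import *
s=robot.get_state()['eef_pos']*1000;print(w2u(*s[:2]))
```

```text
[ -31.52685494 -120.59279792]
```

End stop at about 250 mm of travel with 25 N. I'll release, lift and move toward the cans.

Call:
servo_tool([
  {"offset": [0.5, 0, 0], "delta_rot": [0, 0, 0], "gripper": 72},
  {"offset": [0, 0, 0], "delta_rot": [0, 0, 0], "gripper": 72},
  {"offset": [0, 0, 0], "delta_rot": [0, 0, 0], "gripper": 72},
  {"offset": [0, 0, -30], "delta_rot": [0, 0, 0], "gripper": 80},
  {"offset": [0, 0, -30], "delta_rot": [0, 0, 0], "gripper": 80},
  {"offset": [0, 0, -30], "delta_rot": [0, 0, 0], "gripper": 80},
  {"offset": [0, 0, -30], "delta_rot": [0, 0, 0], "gripper": 80},
])

```text
clock: 12.0
eef_pos: [0.523, -0.2633, 0.2348]
tool_rot: [179.8, -0.4, 86.8]
ft_force: [-0.1, -0.8, -0.6]
width: 0.875
```

Run:
```python
from plan import *
from meas import cans
p,d=camera("top");im=p[...,::-1].copy();cv2.imwrite("pics/t2.png",cv2.resize(im[60:300,100:420],None,fx=2.5,fy=2.5,interpolation=cv2.INTER_CUBIC))
np.save("t2.npy",d);cans(d)
st()
```

```text
608 mean [876.8 620.2] rect [876.1 619.3] [145.9 225.2] 0.1 hi 386 [877.2 620. ] z [0.0495 0.0625 0.0725]
149 mean [ 727.3 -615.7] rect [ 730.5 -613. ] [118.4  22.2] 50.1 hi 109 [ 725.8 -618.1] z [0.0505 0.0639 0.0726]
115 mean [658.  -47.5] rect [658.6 -43.9] [195.6   9.9] 83.1 hi 59 [658.3 -43.4] z [0.0481 0.0585 0.0715]
93 mean [ 658.4 -190.6] rect [ 657. -190.] [173.1  10.3] 87.9 hi 60 [ 658.  -189.4] z [0.0498 0.0629 0.0733]
171 mean [551.5 386.3] rect [552.2 386.8] [43.5 50.5] 20.7 hi 67 [550.6 387.9] z [0.0485 0.056  0.0665]
170 mean [551.8 268. ] rect [552.7 268.8] [50.3 43.5] 83.0 hi 62 [553.3 267.1] z [0.0503 0.0559 0.0657]
98 mean [ 457.5 -573.7] rect [ 458.2 -573. ] [124.1  12.7] 33.2 hi 56 [ 456.6 -573.9] z [0.0494 0.0598 0.0738]
111 mean [415.8 654.3] rect [415.2 654.5] [  9.  151.9] 52.5 hi 69 [414.5 655.1] z [0.049  0.0605 0.0723]
175 mean [432.  279.7] rect [432.5 280.2] [50.5 42. ] 65.7 hi 68 [431.8 280.6] z [0.0497 0.0564 0.067 ]
175 mean [421.8 414.5] rect [422.8 415.7] [50.6 41.9] 81.3 hi 77 [422.3 414.7] z [0.0498 0.0568 0.0659]
601 mean [ 184.1 -776.5] rect [ 184.1 -776.6] [328.1  22. ] 21.4 hi 340 [ 185.1 -778.6] z [0.0476 0.0599 0.0731]
179 mean [222.7 427.7] rect [223.  428.6] [43.2 49. ] 44.8 hi 67 [222.  430.1] z [0.0494 0.0556 0.0676]
12.05 [ 0.5246 -0.2643  0.2389] [179.6   -0.33  86.82] [ 2.7 -1.   5.2] 80.2
```

View pics/t2.png

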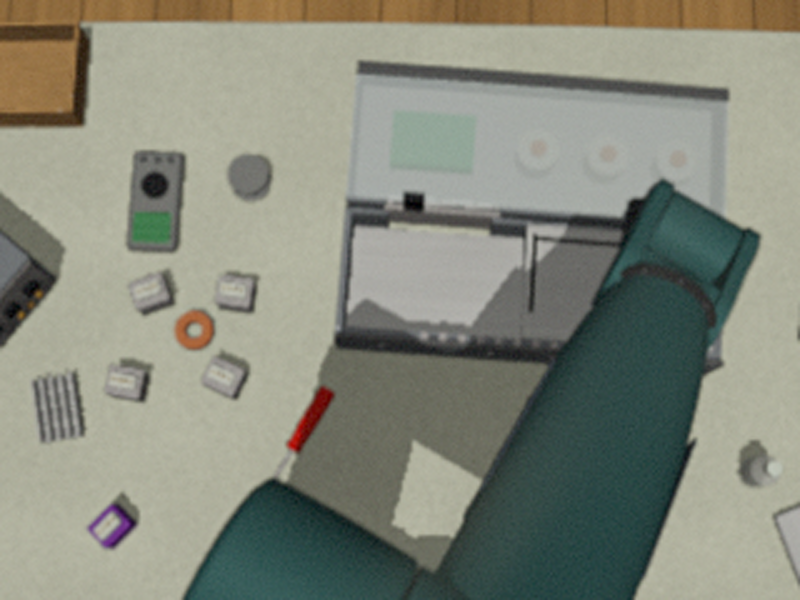

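The hatch is open. One can was knocked: C moved from (440,384) to about (422,415), while the others are unchanged. I'll start with can B at (552,268).

Run:
```python
from plan import *
go(552.2,268.5,200,173)
for p in [(32,70),(32,185),(-32,70),(-32,185)]: print(p,u2w(*p))
```

```text
from [ 524.6 -264.3  238.9] [179.6  -0.3  86.8] f [ 2.7 -1.   5.2] w 80.2
rot [  0.6   0.  -86.2] | offset in CURRENT tool [533.2  -2.2  42. ] | AFTER rot [ 37.5 532.2  38.9] dist 535
(32, 70) [598.93578405 -77.08954295]
(32, 185) [605.65583464  37.71394532]
(-32, 70) [535.0451471  -73.34968871]
(-32, 185) [541.76519769  41.45379956]
```

Call:
servo_tool([
  {"offset": [0, 0, 0], "delta_rot": [0, 0, -9.6], "gripper": 72},
  {"offset": [0, 0, 0], "delta_rot": [0, 0, -9.6], "gripper": 72},
  {"offset": [0, 0, 0], "delta_rot": [0, 0, -9.6], "gripper": 72},
  {"offset": [0, 0, 0], "delta_rot": [0, 0, -9.6], "gripper": 72},
  {"offset": [0, 0, 0], "delta_rot": [0, 0, -9.6], "gripper": 72},
  {"offset": [0, 0, 0], "delta_rot": [0, 0, -9.6], "gripper": 72},
  {"offset": [0, 0, 0], "delta_rot": [0, 0, -9.6], "gripper": 72},
  {"offset": [0, 0, 0], "delta_rot": [0, 0, -9.6], "gripper": 72},
  {"offset": [0, 0, 0], "delta_rot": [0, 0, -9.6], "gripper": 72},
  {"offset": [3, 50, 3], "delta_rot": [0, 0, 0], "gripper": 72},
  {"offset": [3, 50, 3], "delta_rot": [0, 0, 0], "gripper": 72},
  {"offset": [3, 50, 3], "delta_rot": [0, 0, 0], "gripper": 72},
  {"offset": [3, 50, 3], "delta_rot": [0, 0, 0], "gripper": 72},
  {"offset": [3, 50, 3], "delta_rot": [0, 0, 0], "gripper": 72},
  {"offset": [3, 50, 3], "delta_rot": [0, 0, 0], "gripper": 72},
  {"offset": [3, 50, 3], "delta_rot": [0, 0, 0], "gripper": 72},
  {"offset": [3, 50, 3], "delta_rot": [0, 0, 0], "gripper": 72},
  {"offset": [3, 50, 3], "delta_rot": [0, 0, 0], "gripper": 72},
  {"offset": [3, 50, 3], "delta_rot": [0, 0, 0], "gripper": 72},
])

```text
clock: 14.42
eef_pos: [0.5349, 0.2481, 0.2096]
tool_rot: [179.9, 1.7, 176.1]
ft_force: [0.6, 0.5, -0.2]
width: 0.789
```

Run:
```python
from plan import *
go(552.2,268.5,120,173)
```

```text
from [534.9 248.1 209.6] [179.9   1.7 176.1] f [ 0.6  0.5 -0.2] w 72.0
rot [0.1 1.7 3.1] | offset in CURRENT tool [-13.2  21.4  90. ] | AFTER rot [-14.7  22.4  89.6] dist 93
```

Call:
servo_tool([
  {"offset": [-7, 11, 40], "delta_rot": [0, 1.7, 3.1], "gripper": 72},
  {"offset": [-7, 11, 40], "delta_rot": [0, 0, 0], "gripper": 72},
  {"offset": [0, 0, 5], "delta_rot": [0, 0, 0], "gripper": 72},
  {"offset": [0, 0, 0], "delta_rot": [0, 0, 0], "gripper": 72},
])

```text
clock: 14.92
eef_pos: [0.5537, 0.2737, 0.1239]
tool_rot: [179.7, 0.2, 173.2]
ft_force: [-0.1, 0.2, 0.2]
width: 0.788
```

Run:
```python
from plan import *
p,d=camera("side");crop(p[...,::-1],160,170,310,282,5,"pics/b1.png")
go(552.2,268.5,24,173)
```

```text
from [553.7 273.7 124.2] [179.7   0.3 173.2] f [-1.5 -0.8 -0.7] w 71.7
rot [0.3 0.2 0.2] | offset in CURRENT tool [  1.4  -5.8 100.1] | AFTER rot [  0.9  -5.3 100.2] dist 100
```

View pics/b1.png

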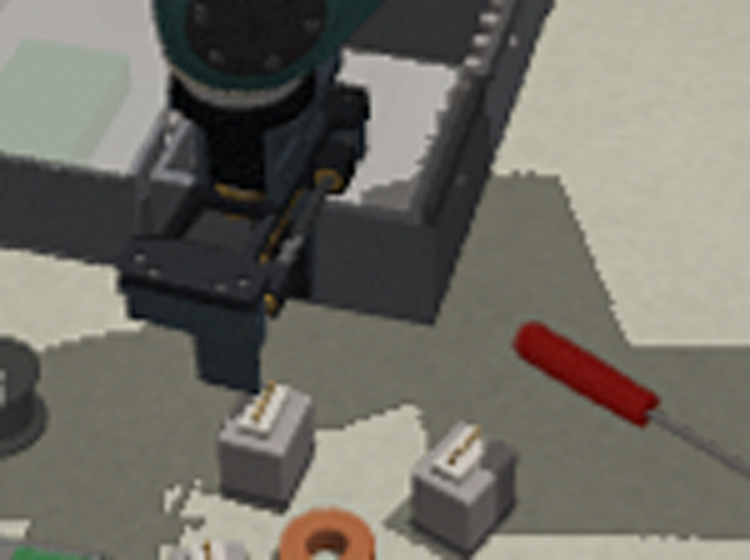

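The gripper is over can B (can at (265,440) in the crop). I'll descend with a small sideways fix.

Call:
servo_tool([
  {"offset": [1, -5.3, 20], "delta_rot": [0, 0, 0], "gripper": 72},
  {"offset": [0, 0, 25], "delta_rot": [0, 0, 0], "gripper": 72},
  {"offset": [0, 0, 25], "delta_rot": [0, 0, 0], "gripper": 72},
  {"offset": [0, 0, 20], "delta_rot": [0, 0, 0], "gripper": 72},
  {"offset": [0, 0, 6], "delta_rot": [0, 0, 0], "gripper": 72},
  {"offset": [0, 0, 0], "delta_rot": [0, 0, 0], "gripper": 72},
])

```text
clock: 15.72
eef_pos: [0.5541, 0.267, 0.027]
tool_rot: [179.6, 0.6, 173.1]
ft_force: [-0.8, 1.1, -0.1]
width: 0.788
```

Call:
servo_tool([
  {"offset": [0, 0, 0], "delta_rot": [0, 0, 0], "gripper": 40},
  {"offset": [0, 0, 0], "delta_rot": [0, 0, 0], "gripper": 40},
  {"offset": [0, 0, 0], "delta_rot": [0, 0, 0], "gripper": 40},
  {"offset": [0, 0, 0], "delta_rot": [0, 0, 0], "gripper": 40},
], newtons=25)

```text
clock: 16.23
eef_pos: [0.5549, 0.2674, 0.0288]
tool_rot: [179.5, 0.7, 173.1]
ft_force: [-0.7, 1.3, -2.6]
width: 0.545
```

Gripped at 49.7 mm. Lifting.

Call:
servo_tool([
  {"offset": [0, 0, -30], "delta_rot": [0, 0, 0], "gripper": 40},
  {"offset": [0, 0, -45], "delta_rot": [0, 0, 0], "gripper": 40},
  {"offset": [0, 0, -45], "delta_rot": [0, 0, 0], "gripper": 40},
  {"offset": [0, 0, -45], "delta_rot": [0, 0, 0], "gripper": 40},
  {"offset": [0, 0, -5], "delta_rot": [0, 0, 0], "gripper": 40},
  {"offset": [0, 0, 0], "delta_rot": [0, 0, 0], "gripper": 40},
])

```text
clock: 16.98
eef_pos: [0.5507, 0.2652, 0.2013]
tool_rot: [179.6, 0.5, 173.1]
ft_force: [-0.9, -0.1, -4.2]
width: 0.547
```

Run:
```python
from plan import *
go(*u2w(32,70),200,176.65)
```

```text
from [550.7 265.2 201.3] [179.6   0.5 173.1] f [-0.9 -0.1 -4.2] w 49.9
rot [ 0.4  0.5 -3.5] | offset in CURRENT tool [-8.900e+01 -3.341e+02 -1.000e-01] | AFTER rot [ -68.2 -338.9    1.3] dist 346
```

Call:
servo_tool([
  {"offset": [0, -10, 0], "delta_rot": [0.4, 0.5, -3.5], "gripper": 40},
  {"offset": [-9, -41, 0], "delta_rot": [0, 0, 0], "gripper": 40},
  {"offset": [-9, -41, 0], "delta_rot": [0, 0, 0], "gripper": 40},
  {"offset": [-9, -41, 0], "delta_rot": [0, 0, 0], "gripper": 40},
  {"offset": [-9, -41, 0], "delta_rot": [0, 0, 0], "gripper": 40},
  {"offset": [-9, -41, 0], "delta_rot": [0, 0, 0], "gripper": 40},
  {"offset": [-9, -41, 0], "delta_rot": [0, 0, 0], "gripper": 40},
  {"offset": [-9, -41, 0], "delta_rot": [0, 0, 0], "gripper": 40},
  {"offset": [-5, -25, 0], "delta_rot": [0, 0, 0], "gripper": 40},
  {"offset": [0, -10, 0], "delta_rot": [0, 0, 0], "gripper": 40},
  {"offset": [0, 0, 0], "delta_rot": [0, 0, 0], "gripper": 40},
])

```text
clock: 18.35
eef_pos: [0.5902, -0.0804, 0.1798]
tool_rot: [-179.8, -1.7, 176.8]
ft_force: [0.9, 0.4, -2.4]
width: 0.55
```

Run:
```python
from plan import *
go(*u2w(32,70),120,176.65)
```

```text
from [590.2 -80.4 179.8] [-179.8   -1.7  176.8] f [ 0.9  0.4 -2.4] w 50.2
rot [-0.2 -1.7  0.1] | offset in CURRENT tool [-10.2   4.1  59.5] | AFTER rot [-8.5  3.9 59.8] dist 61
```

Call:
servo_tool([
  {"offset": [-9, 4, 30], "delta_rot": [-0.2, -1.7, 0], "gripper": 40},
  {"offset": [0, 0, 30], "delta_rot": [0, 0, 0], "gripper": 40},
  {"offset": [0, 0, 0], "delta_rot": [0, 0, 0], "gripper": 40},
])

```text
clock: 18.73
eef_pos: [0.598, -0.074, 0.1172]
tool_rot: [180.0, 0.0, 176.9]
ft_force: [-0.9, 0.2, -3.1]
width: 0.547
```

Run:
```python
from plan import *
p,d=camera("side");crop(p[...,::-1],120,70,320,220,4,"pics/b2.png")
go(*u2w(32,70),36,176.65)
```

```text
from [598.9 -74.1 118.6] [1.800e+02 1.000e-01 1.769e+02] f [ 0.3 -0.5 -2.2] w 49.8
rot [0.  0.1 0.3] | offset in CURRENT tool [ 0.  -3.  82.6] | AFTER rot [-0.2 -2.9 82.6] dist 83
```

View pics/b2.png

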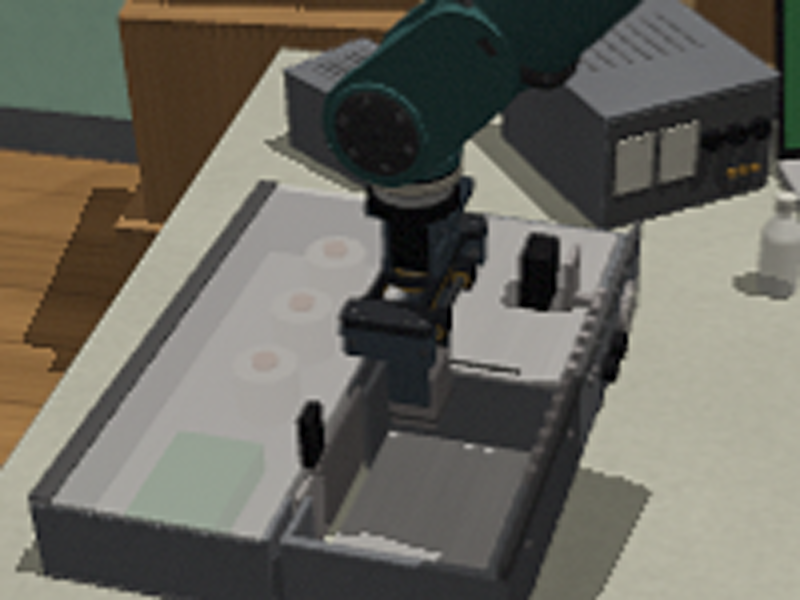

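The can hangs over the far-right part of the chamber, clear of the pull and walls. Lowering.

Call:
servo_tool([
  {"offset": [0, -3, 20], "delta_rot": [0, 0, 0], "gripper": 40},
  {"offset": [0, 0, 20], "delta_rot": [0, 0, 0], "gripper": 40},
  {"offset": [0, 0, 20], "delta_rot": [0, 0, 0], "gripper": 40},
  {"offset": [0, 0, 14], "delta_rot": [0, 0, 0], "gripper": 40},
  {"offset": [0, 0, 5], "delta_rot": [0, 0, 0], "gripper": 40},
  {"offset": [0, 0, 0], "delta_rot": [0, 0, 0], "gripper": 40},
])

```text
clock: 19.52
eef_pos: [0.6001, -0.0769, 0.0358]
tool_rot: [-180.0, 0.2, 176.9]
ft_force: [0.1, 0.9, -3.0]
width: 0.545
```

Run:
```python
from plan import *
go(*u2w(32,70),35,176.65)
```

```text
from [600.1 -76.9  35.8] [-180.     0.2  176.9] f [ 0.1  0.9 -3. ] w 49.7
rot [0.  0.2 0.3] | offset in CURRENT tool [ 1.1 -0.2  0.8] | AFTER rot [ 1.1 -0.2  0.8] dist 1
```

Call:
servo_tool([
  {"offset": [0, 0, 2], "delta_rot": [0, 0, 0], "gripper": 40},
  {"offset": [0, 0, 0], "delta_rot": [0, 0, 0], "gripper": 64},
  {"offset": [0, 0, 0], "delta_rot": [0, 0, 0], "gripper": 64},
  {"offset": [0, 0, 0], "delta_rot": [0, 0, 0], "gripper": 64},
  {"offset": [0, 0, -30], "delta_rot": [0, 0, 0], "gripper": 64},
  {"offset": [0, 0, -45], "delta_rot": [0, 0, 0], "gripper": 64},
  {"offset": [0, 0, -45], "delta_rot": [0, 0, 0], "gripper": 64},
  {"offset": [0, 0, -45], "delta_rot": [0, 0, 0], "gripper": 64},
  {"offset": [0, 0, 0], "delta_rot": [0, 0, 0], "gripper": 64},
])

```text
clock: 20.65
eef_pos: [0.6008, -0.0771, 0.2067]
tool_rot: [-180.0, 0.5, 176.9]
ft_force: [-0.1, -0.1, 0.2]
width: 0.702
```

Run:
```python
from plan import *
from meas import cans
p,d=camera("side");crop(p[...,::-1],120,70,320,220,4,"pics/b3.png")
p,d=camera("top");cans(d)
go(432.3,280,200,155.4)
```

```text
627 mean [878.3 620.4] rect [877.  619.3] [225.4 145.9] 89.7 hi 399 [876.1 620.4] z [0.0487 0.0625 0.0727]
155 mean [ 726.8 -616.5] rect [ 731.3 -613.8] [118.5  26.3] 50.1 hi 107 [ 724.  -620.3] z [0.0504 0.0657 0.0737]
126 mean [ 649.7 -309.5] rect [ 649.6 -310. ] [218.8   7.5] 85.7 hi 87 [ 649.8 -308.1] z [0.0497 0.0622 0.0724]
171 mean [550.9 386.6] rect [552.6 386.8] [44.5 50.5] 19.8 hi 60 [551.8 385.3] z [0.0489 0.0553 0.066 ]
97 mean [ 459.8 -572.4] rect [ 458.1 -573. ] [124.8   9.5] 35.8 hi 58 [ 458.1 -573.6] z [0.0486 0.0607 0.0728]
117 mean [416.8 653.2] rect [416.1 653.8] [  9.6 153.2] 52.1 hi 72 [419.6 650.6] z [0.0499 0.0608 0.0733]
180 mean [431.5 279.2] rect [432.8 280.2] [50.9 42.5] 67.0 hi 67 [432.3 281.5] z [0.0496 0.0556 0.0668]
162 mean [ 452.7 -278.6] rect [ 449.4 -290.2] [195.7  16.9] 86.8 hi 90 [ 453.4 -284.3] z [0.0484 0.059  0.0736]
178 mean [422.1 414.3] rect [423.  415.6] [52.1 42.4] 81.6 hi 64 [421.  413.6] z [0.0489 0.0556 0.0665]
596 mean [ 186.9 -775.5] rect [ 184.  -777.5] [330.6  23.8] 21.3 hi 344 [ 188.2 -777.2] z [0.0483 0.0603 0.0731]
181 mean [222.9 428.5] rect [223.2 430. ] [45.5 49.1] 48.1 hi 72 [221.9 429.5] z [0.0489 0.056  0.0677]
from [598.9 -76.8 203.1] [180.    0.2 176.9] f [ 0.  -0.8  0. ] w 63.5
rot [ 0.   0.2 21.5] | offset in CURRENT tool [185.4 347.4   2.5] | AFTER rot [300.  255.1   3.1] dist 394
```

View pics/b3.png

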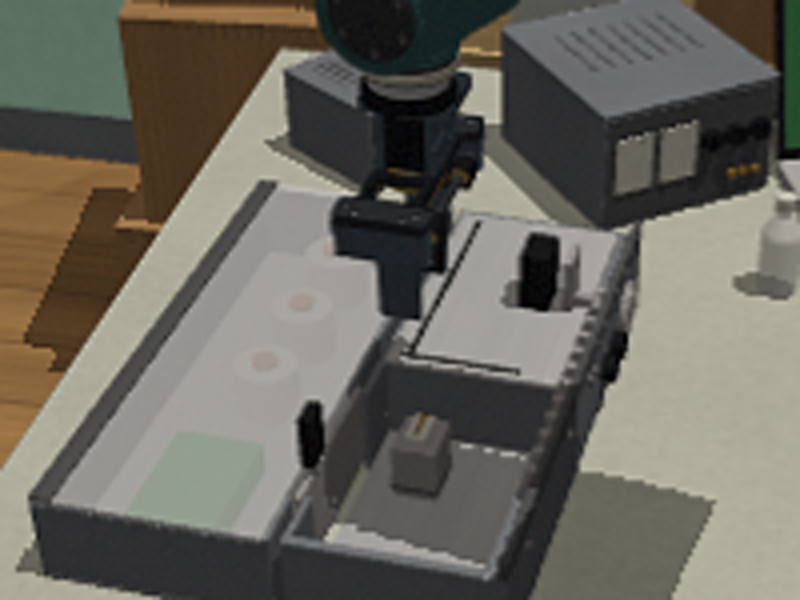

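Can B stands upright in the chamber (crop (420,455)). Next is can D at (432,280).

Call:
servo_tool([
  {"offset": [0, 0, 0], "delta_rot": [0, 0, 10.5], "gripper": 70},
  {"offset": [0, 0, 0], "delta_rot": [0, 0, 10.5], "gripper": 70},
  {"offset": [37, 31.5, -1], "delta_rot": [0, 0, 0], "gripper": 70},
  {"offset": [37, 31.5, -1], "delta_rot": [0, 0, 0], "gripper": 70},
  {"offset": [37, 31.5, -1], "delta_rot": [0, 0, 0], "gripper": 70},
  {"offset": [37, 31.5, -1], "delta_rot": [0, 0, 0], "gripper": 70},
  {"offset": [37, 31.5, -1], "delta_rot": [0, 0, 0], "gripper": 70},
  {"offset": [37, 31.5, -1], "delta_rot": [0, 0, 0], "gripper": 70},
  {"offset": [37, 31.5, -1], "delta_rot": [0, 0, 0], "gripper": 70},
  {"offset": [20, 16, 0], "delta_rot": [0, 0, 0], "gripper": 70},
  {"offset": [0, 0, 0], "delta_rot": [0, 0, 0], "gripper": 70},
])

```text
clock: 22.12
eef_pos: [0.4311, 0.2628, 0.1939]
tool_rot: [-179.3, -1.0, 155.1]
ft_force: [-0.0, 0.2, -0.1]
width: 0.769
```

Run:
```python
from plan import *
go(432.4,280,120,156)
```

```text
from [431.1 262.8 193.9] [-179.3   -1.   155.1] f [-0.   0.2 -0.1] w 70.1
rot [-0.7 -1.  -0.9] | offset in CURRENT tool [ 4.7 17.  73.7] | AFTER rot [ 5.8 16.2 73.9] dist 76
```

Call:
servo_tool([
  {"offset": [3, 8, 35], "delta_rot": [-0.7, -1, -0.9], "gripper": 70},
  {"offset": [3, 8, 35], "delta_rot": [0, 0, 0], "gripper": 70},
  {"offset": [0, 0, 0], "delta_rot": [0, 0, 0], "gripper": 70},
])

```text
clock: 22.5
eef_pos: [0.4312, 0.2778, 0.12]
tool_rot: [-179.8, -0.1, 156.0]
ft_force: [0.3, -0.1, -0.2]
width: 0.766
```

Run:
```python
from plan import *
go(432.4,280,26,156)
p,d=camera("side");crop(p[...,::-1],180,200,330,312,5,"pics/d1.png")
```

```text
from [431.2 277.8 120. ] [-1.798e+02 -1.000e-01  1.560e+02] f [ 0.3 -0.1 -0.2] w 69.9
rot [-0.2 -0.1  0. ] | offset in CURRENT tool [-0.3  2.7 94. ] | AFTER rot [-0.2  2.5 94. ] dist 94
```

View pics/d1.png

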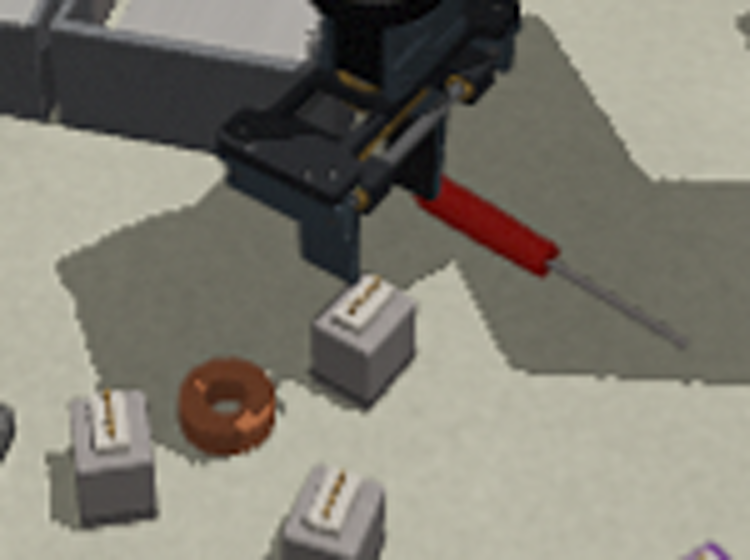

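Run:
```python
from plan import *
for u,v in [(232,216),(218,238),(203,262)]: print(at_z("top",u,v,.01).round(3))
d=np.load("top0.npy");c=cloud("top",d)
m=(c[...,2]>.016)&(c[...,2]<.045)&(c[...,0]>.35)&(c[...,0]<.5)&(c[...,1]>.43)&(c[...,1]<.6)
im=np.load("t2.npy");c=cloud("top",im);m=(c[...,2]>.018)&(c[...,2]<.045)&(c[...,0]>.33)&(c[...,0]<.5)&(c[...,1]>.45)&(c[...,1]<.6)
q=c[m];print(len(q),np.percentile(q[:,:2],[2,98],axis=0))
```

```text
[0.419 0.131 0.01 ]
[0.34  0.179 0.01 ]
[0.256 0.229 0.01 ]
253 [[0.34305752 0.4845202 ]
 [0.4930599  0.59435242]]
```

The driver is clear of the fingers, and the heat sink begins at y=0.484. Grasping D.

Call:
servo_tool([
  {"offset": [0, 2.5, 20], "delta_rot": [0, 0, 0], "gripper": 70},
  {"offset": [0, 0, 25], "delta_rot": [0, 0, 0], "gripper": 70},
  {"offset": [0, 0, 25], "delta_rot": [0, 0, 0], "gripper": 70},
  {"offset": [0, 0, 18], "delta_rot": [0, 0, 0], "gripper": 70},
  {"offset": [0, 0, 6], "delta_rot": [0, 0, 0], "gripper": 70},
  {"offset": [0, 0, 0], "delta_rot": [0, 0, 0], "gripper": 70},
  {"offset": [0, 0, 0], "delta_rot": [0, 0, 0], "gripper": 40},
  {"offset": [0, 0, 0], "delta_rot": [0, 0, 0], "gripper": 40},
  {"offset": [0, 0, 0], "delta_rot": [0, 0, 0], "gripper": 40},
  {"offset": [0, 0, 0], "delta_rot": [0, 0, 0], "gripper": 40},
])

```text
clock: 23.8
eef_pos: [0.439, 0.2798, 0.033]
tool_rot: [179.6, 0.3, 155.9]
ft_force: [0.7, -0.2, -3.0]
width: 0.548
```

Gripped at 50 mm, with the TCP 7 mm off in x along the pads, which is fine. Lift and carry to slot (-32,70).

Call:
servo_tool([
  {"offset": [0, 0, -30], "delta_rot": [0, 0, 0], "gripper": 40},
  {"offset": [0, 0, -45], "delta_rot": [0, 0, 0], "gripper": 40},
  {"offset": [0, 0, -45], "delta_rot": [0, 0, 0], "gripper": 40},
  {"offset": [0, 0, -45], "delta_rot": [0, 0, 0], "gripper": 40},
  {"offset": [0, 0, -20], "delta_rot": [0, 0, 0], "gripper": 40},
  {"offset": [0, 0, 0], "delta_rot": [0, 0, -10.4], "gripper": 40},
  {"offset": [0, 0, 0], "delta_rot": [0, 0, -10.3], "gripper": 40},
  {"offset": [0, 0, 0], "delta_rot": [0, 0, 0], "gripper": 40},
])

```text
clock: 24.8
eef_pos: [0.436, 0.2786, 0.2236]
tool_rot: [179.8, 0.3, 177.1]
ft_force: [-1.0, -0.0, -2.9]
width: 0.548
```

Run:
```python
from plan import *
go(*u2w(-26,70),220,176.65)
```

```text
from [436.  278.6 223.6] [179.8   0.3 177.1] f [-1.  -0.  -2.9] w 50.0
rot [0.2 0.3 0.4] | offset in CURRENT tool [-122.8 -346.5    3.3] | AFTER rot [-125.5 -345.5    3.6] dist 368
```

Call:
servo_tool([
  {"offset": [-14.5, -40, -2], "delta_rot": [0, 0, 0], "gripper": 40},
  {"offset": [-14.5, -40, -2], "delta_rot": [0, 0, 0], "gripper": 40},
  {"offset": [-14.5, -40, -2], "delta_rot": [0, 0, 0], "gripper": 40},
  {"offset": [-14.5, -40, -2], "delta_rot": [0, 0, 0], "gripper": 40},
  {"offset": [-14.5, -40, -2], "delta_rot": [0, 0, 0], "gripper": 40},
  {"offset": [-14.5, -40, -2], "delta_rot": [0, 0, 0], "gripper": 40},
  {"offset": [-14.5, -40, -2], "delta_rot": [0, 0, 0], "gripper": 40},
  {"offset": [-12, -30, 0], "delta_rot": [0, 0, 0], "gripper": 40},
  {"offset": [-6, -15, 0], "delta_rot": [0, 0, 0], "gripper": 40},
  {"offset": [0, 0, 0], "delta_rot": [0, 0, 0], "gripper": 40},
])

```text
clock: 26.05
eef_pos: [0.5338, -0.0638, 0.2355]
tool_rot: [179.8, 0.1, 174.5]
ft_force: [-1.0, -0.1, -2.8]
width: 0.548
```

Run:
```python
from plan import *
go(*u2w(-26,70),130,176.65)
```

```text
from [533.8 -63.8 235.5] [1.798e+02 1.000e-01 1.745e+02] f [-1.  -0.1 -2.8] w 50.0
rot [ 0.2  0.1 -2.2] | offset in CURRENT tool [ -8.   -9.5 105.5] | AFTER rot [ -7.8  -9.5 105.5] dist 106
```

Call:
servo_tool([
  {"offset": [-7.8, -9.5, 30], "delta_rot": [0, 0, -2.2], "gripper": 40},
  {"offset": [0, 0, 40], "delta_rot": [0, 0, 0], "gripper": 40},
  {"offset": [0, 0, 30], "delta_rot": [0, 0, 0], "gripper": 40},
  {"offset": [0, 0, 0], "delta_rot": [0, 0, 0], "gripper": 40},
])

```text
clock: 26.55
eef_pos: [0.5405, -0.07, 0.1334]
tool_rot: [179.8, 0.1, 176.5]
ft_force: [-0.2, 0.1, -2.7]
width: 0.549
```

Run:
```python
from plan import *
go(*u2w(-26,70),40,176.65)
p,d=camera("side");crop(p[...,::-1],120,70,320,220,4,"pics/d2.png")
```

```text
from [540.5 -70.  133.4] [1.798e+02 1.000e-01 1.765e+02] f [-0.2  0.1 -2.7] w 50.0
rot [ 0.2  0.1 -0.1] | offset in CURRENT tool [-0.5 -4.  93.4] | AFTER rot [-0.8 -3.6 93.4] dist 93
```

View pics/d2.png

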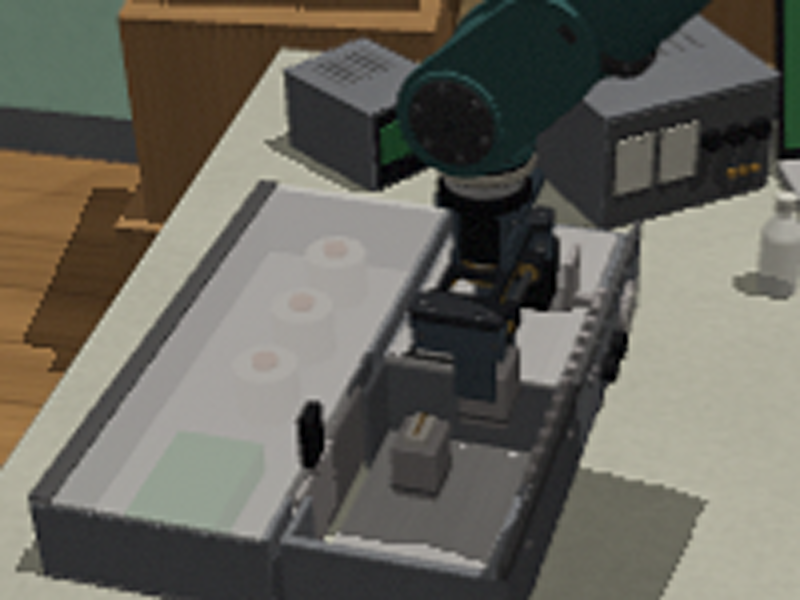

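Call:
servo_tool([
  {"offset": [0, -3.5, 20], "delta_rot": [0, 0, 0], "gripper": 40},
  {"offset": [0, 0, 25], "delta_rot": [0, 0, 0], "gripper": 40},
  {"offset": [0, 0, 25], "delta_rot": [0, 0, 0], "gripper": 40},
  {"offset": [0, 0, 14], "delta_rot": [0, 0, 0], "gripper": 40},
  {"offset": [0, 0, 6], "delta_rot": [0, 0, 0], "gripper": 40},
  {"offset": [0, 0, 0], "delta_rot": [0, 0, 0], "gripper": 40},
])

```text
clock: 27.35
eef_pos: [0.5451, -0.0735, 0.0448]
tool_rot: [179.9, 0.7, 176.5]
ft_force: [-0.0, -0.1, -2.9]
width: 0.546
```

Call:
servo_tool([
  {"offset": [4, 0, 3], "delta_rot": [0, 0.7, 0], "gripper": 40},
  {"offset": [0, 0, 3], "delta_rot": [0, 0, 0], "gripper": 40},
  {"offset": [0, 0, 1], "delta_rot": [0, 0, 0], "gripper": 40},
])

```text
clock: 27.72
eef_pos: [0.5419, -0.0734, 0.0389]
tool_rot: [179.9, 0.1, 176.5]
ft_force: [-0.2, -0.4, -2.7]
width: 0.545
```

Call:
servo_tool([
  {"offset": [0, 0, 1.5], "delta_rot": [0, 0, 0], "gripper": 40},
  {"offset": [0, 0, 0], "delta_rot": [0, 0, 0], "gripper": 64},
  {"offset": [0, 0, 0], "delta_rot": [0, 0, 0], "gripper": 64},
  {"offset": [0, 0, 0], "delta_rot": [0, 0, 0], "gripper": 64},
  {"offset": [0, 0, -30], "delta_rot": [0, 0, 0], "gripper": 64},
  {"offset": [0, 0, -45], "delta_rot": [0, 0, 0], "gripper": 64},
  {"offset": [0, 0, -45], "delta_rot": [0, 0, 0], "gripper": 64},
  {"offset": [0, 0, -45], "delta_rot": [0, 0, 0], "gripper": 64},
  {"offset": [0, 0, 0], "delta_rot": [0, 0, 0], "gripper": 64},
])

```text
clock: 28.85
eef_pos: [0.5423, -0.074, 0.2089]
tool_rot: [179.9, 0.1, 176.5]
ft_force: [0.3, -0.4, -1.4]
width: 0.702
```

Run:
```python
from plan import *
from meas import cans
p,d=camera("side");crop(p[...,::-1],120,70,320,220,4,"pics/d3.png")
p,d=camera("top");cans(d)
go(552.2,386.8,220,199)
```

```text
608 mean [877.6 619.9] rect [876.7 619.8] [225.4 144.9] 89.7 hi 401 [877.1 617.9] z [0.0486 0.0619 0.0721]
162 mean [ 726.9 -617.1] rect [ 734.1 -614. ] [121.7  28.9] 43.4 hi 115 [ 724.  -620.6] z [0.051  0.0644 0.0734]
107 mean [ 647.9 -332.8] rect [ 648.1 -329.3] [181.1   5.1] 86.6 hi 64 [ 647.6 -335.3] z [0.0493 0.0616 0.074 ]
167 mean [551.4 387.3] rect [551.1 387. ] [44.8 49.3] 19.4 hi 64 [552.2 386.3] z [0.0496 0.0564 0.065 ]
97 mean [ 458.6 -573.6] rect [ 458.1 -572.8] [124.2  11.9] 35.2 hi 57 [ 458.2 -573.6] z [0.0496 0.0606 0.0732]
120 mean [414.9 654.7] rect [415.8 654.9] [  9.4 156.3] 50.5 hi 77 [416.1 653.5] z [0.0495 0.061  0.074 ]
170 mean [ 452.4 -281.8] rect [ 449.5 -288.5] [227.4  16. ] 86.7 hi 93 [ 453.3 -291.1] z [0.0494 0.0592 0.073 ]
176 mean [422.1 414.4] rect [422.4 415.8] [50.7 42.5] 83.7 hi 69 [422.2 415.1] z [0.0486 0.0563 0.0673]
594 mean [ 184.9 -776.1] rect [ 183.4 -777.2] [330.2  22.3] 21.2 hi 327 [ 185.7 -778.2] z [0.0486 0.0602 0.0732]
179 mean [222.3 428.3] rect [222.2 429.3] [42.3 52.3] 41.7 hi 70 [221.7 430.9] z [0.0501 0.0563 0.0677]
from [540.4 -73.7 205.5] [179.9  -0.2 176.5] f [-0.  -0.1 -1.2] w 63.9
rot [  0.2  -0.1 -22.5] | offset in CURRENT tool [ 16.3 460.4 -13.3] | AFTER rot [-161.   431.5  -14.5] dist 461
```

View pics/d3.png

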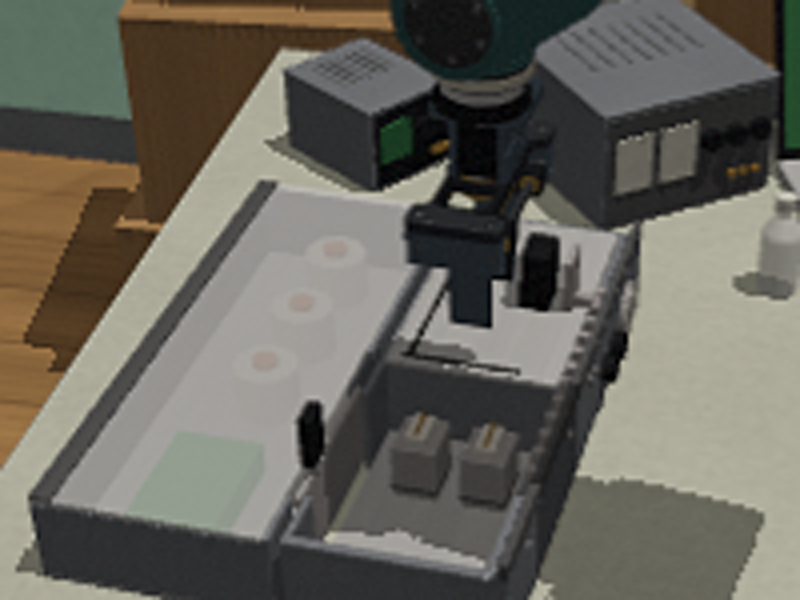

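Two cans stand in the chamber. Next is can A at (551.5,387).

Call:
servo_tool([
  {"offset": [2, 46, -2], "delta_rot": [0, 0, 0], "gripper": 68},
  {"offset": [2, 46, -2], "delta_rot": [0, 0, 0], "gripper": 68},
  {"offset": [2, 46, -2], "delta_rot": [0, 0, 0], "gripper": 68},
  {"offset": [2, 46, -2], "delta_rot": [0, 0, 0], "gripper": 68},
  {"offset": [2, 46, -2], "delta_rot": [0, 0, 0], "gripper": 68},
  {"offset": [2, 46, -2], "delta_rot": [0, 0, 0], "gripper": 68},
  {"offset": [2, 46, -2], "delta_rot": [0, 0, 0], "gripper": 68},
  {"offset": [2, 46, -2], "delta_rot": [0, 0, 0], "gripper": 68},
  {"offset": [0, 40, 0], "delta_rot": [0, 0, 0], "gripper": 68},
  {"offset": [0, 20, 0], "delta_rot": [0, 0, -10], "gripper": 68},
  {"offset": [0, 0, 0], "delta_rot": [0, 0, -10], "gripper": 68},
  {"offset": [0, 0, 0], "delta_rot": [0, 0, 0], "gripper": 68},
])

```text
clock: 30.45
eef_pos: [0.5416, 0.3659, 0.1989]
tool_rot: [179.9, -1.8, -163.1]
ft_force: [-0.2, 0.4, -0.4]
width: 0.745
```

Run:
```python
from plan import *
go(551.5,387,120,199)
```

```text
from [541.6 365.9 198.9] [ 179.9   -1.8 -163.1] f [-0.2  0.4 -0.4] w 67.9
rot [ 0.2 -1.8 -2.1] | offset in CURRENT tool [-18.1  17.1  78.4] | AFTER rot [-16.2  16.7  78.9] dist 82
```

Call:
servo_tool([
  {"offset": [-8, 8, 38], "delta_rot": [0.2, -1.8, -2.1], "gripper": 68},
  {"offset": [-8, 8, 38], "delta_rot": [0, 0, 0], "gripper": 68},
  {"offset": [0, 0, 0], "delta_rot": [0, 0, 0], "gripper": 68},
])

```text
clock: 30.82
eef_pos: [0.5501, 0.3846, 0.1183]
tool_rot: [-179.9, -0.2, -161.8]
ft_force: [-1.1, 0.4, 0.5]
width: 0.74
```

Run:
```python
from plan import *
go(551.5,387,27,199)
p,d=camera("side");crop(p[...,::-1],160,190,310,302,5,"pics/a1.png")
```

```text
from [550.1 384.6 118.3] [-179.9   -0.2 -161.8] f [-1.1  0.4  0.5] w 67.5
rot [-0.1 -0.2 -0.8] | offset in CURRENT tool [-2.3  1.9 91.3] | AFTER rot [-2.1  1.8 91.3] dist 91
```

View pics/a1.png

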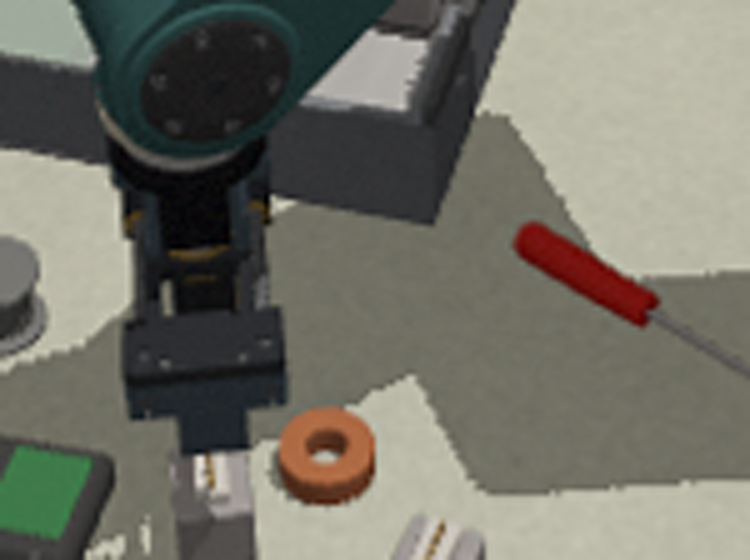

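Call:
servo_tool([
  {"offset": [-1, 2, 20], "delta_rot": [0, 0, 0], "gripper": 68},
  {"offset": [0, 0, 25], "delta_rot": [0, 0, 0], "gripper": 68},
  {"offset": [0, 0, 25], "delta_rot": [0, 0, 0], "gripper": 68},
  {"offset": [0, 0, 18], "delta_rot": [0, 0, 0], "gripper": 68},
  {"offset": [0, 0, 8], "delta_rot": [0, 0, 0], "gripper": 68},
  {"offset": [0, 0, 0], "delta_rot": [0, 0, 0], "gripper": 40},
  {"offset": [0, 0, 0], "delta_rot": [0, 0, 0], "gripper": 40},
  {"offset": [0, 0, 0], "delta_rot": [0, 0, 0], "gripper": 40},
  {"offset": [0, 0, 0], "delta_rot": [0, 0, 0], "gripper": 40},
])

```text
clock: 32.0
eef_pos: [0.5541, 0.3877, 0.0259]
tool_rot: [180.0, 0.4, -162.1]
ft_force: [-0.0, -0.8, -3.8]
width: 0.549
```

Call:
servo_tool([
  {"offset": [0, 0, -30], "delta_rot": [0, 0, 0], "gripper": 40},
  {"offset": [0, 0, -45], "delta_rot": [0, 0, 0], "gripper": 40},
  {"offset": [0, 0, -45], "delta_rot": [0, 0, 0], "gripper": 40},
  {"offset": [0, 0, -45], "delta_rot": [0, 0, 0], "gripper": 40},
  {"offset": [0, 0, -25], "delta_rot": [0, 0, 0], "gripper": 40},
  {"offset": [0, 0, 0], "delta_rot": [0, 0, 10.5], "gripper": 40},
  {"offset": [0, 0, 0], "delta_rot": [0, 0, 10.5], "gripper": 40},
  {"offset": [0, 0, 0], "delta_rot": [0, 0, 0], "gripper": 40},
])

```text
clock: 33.0
eef_pos: [0.5521, 0.3866, 0.2235]
tool_rot: [179.8, 0.4, 176.4]
ft_force: [-0.7, -0.0, -2.8]
width: 0.555
```

Run:
```python
from plan import *
go(*u2w(30,190),220,176.65)
```

```text
from [552.1 386.6 223.5] [179.8   0.4 176.4] f [-0.7 -0.  -2.8] w 50.6
rot [ 0.2  0.4 -0.3] | offset in CURRENT tool [ -73.5 -339.9    2.8] | AFTER rot [ -71.9 -340.2    3.5] dist 348
```

Call:
servo_tool([
  {"offset": [-8.5, -40, -2], "delta_rot": [0, 0, 0], "gripper": 40},
  {"offset": [-8.5, -40, -2], "delta_rot": [0, 0, 0], "gripper": 40},
  {"offset": [-8.5, -40, -2], "delta_rot": [0, 0, 0], "gripper": 40},
  {"offset": [-8.5, -40, -2], "delta_rot": [0, 0, 0], "gripper": 40},
  {"offset": [-8.5, -40, -2], "delta_rot": [0, 0, 0], "gripper": 40},
  {"offset": [-8.5, -40, -2], "delta_rot": [0, 0, 0], "gripper": 40},
  {"offset": [-8.5, -40, -2], "delta_rot": [0, 0, 0], "gripper": 40},
  {"offset": [-6, -30, 0], "delta_rot": [0, 0, 0], "gripper": 40},
  {"offset": [-3, -15, 0], "delta_rot": [0, 0, 0], "gripper": 40},
  {"offset": [0, 0, 0], "delta_rot": [0, 0, 0], "gripper": 40},
])

```text
clock: 34.25
eef_pos: [0.606, 0.0491, 0.2361]
tool_rot: [179.9, 0.3, 179.2]
ft_force: [-0.2, 0.8, -2.0]
width: 0.553
```

Run:
```python
from plan import *
go(*u2w(30,190),180,176.65)
```

```text
from [606.   49.1 236.1] [179.9   0.3 179.2] f [-0.2  0.8 -2. ] w 50.4
rot [0.2 0.3 2.6] | offset in CURRENT tool [ 2.2 -6.5 56.1] | AFTER rot [ 1.6 -6.4 56.1] dist 57
```

Call:
servo_tool([
  {"offset": [2, -6.5, 20], "delta_rot": [0, 0.3, 2.6], "gripper": 40},
  {"offset": [0, 0, 30], "delta_rot": [0, 0, 0], "gripper": 40},
  {"offset": [0, 0, 0], "delta_rot": [0, 0, 0], "gripper": 40},
])

```text
clock: 34.62
eef_pos: [0.6025, 0.0444, 0.1823]
tool_rot: [179.8, -0.2, 176.5]
ft_force: [0.1, -0.2, -2.9]
width: 0.555
```

Run:
```python
from plan import *
go(*u2w(30,190),33,176.65)
p,d=camera("side");crop(p[...,::-1],120,70,320,220,4,"pics/a2.png")
```

```text
from [602.5  44.4 182.3] [179.8  -0.2 176.5] f [ 0.1 -0.2 -2.9] w 50.7
rot [ 0.2 -0.2 -0.1] | offset in CURRENT tool [ -1.9  -1.9 149.3] | AFTER rot [ -1.5  -1.4 149.3] dist 149
```

View pics/a2.png

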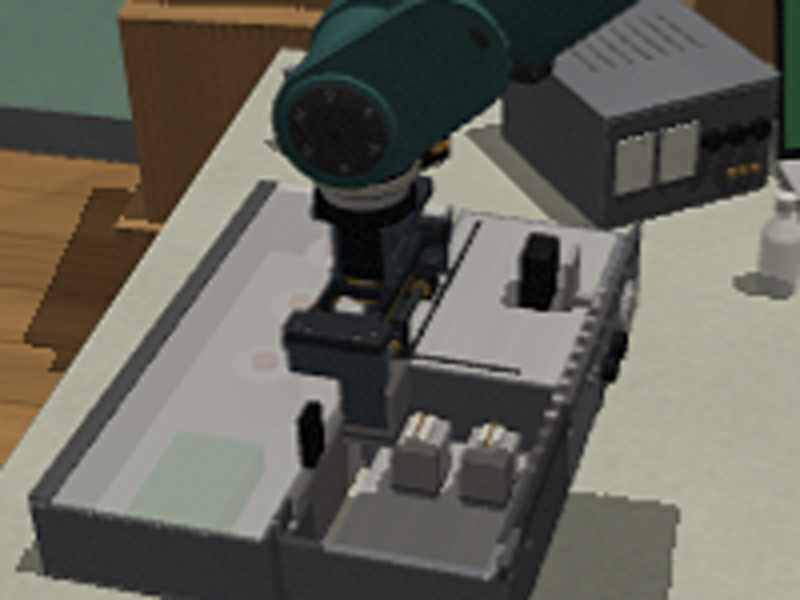

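I'll lower in two stages, watching x because of the pull.

Call:
servo_tool([
  {"offset": [0.5, -1, 25], "delta_rot": [0, 0, 0], "gripper": 40},
  {"offset": [0.5, 0, 25], "delta_rot": [0, 0, 0], "gripper": 40},
  {"offset": [0.5, 0, 25], "delta_rot": [0, 0, 0], "gripper": 40},
  {"offset": [0, 0, 0], "delta_rot": [0, 0, 0], "gripper": 40},
])

```text
clock: 35.17
eef_pos: [0.6043, 0.0453, 0.1108]
tool_rot: [179.8, 0.2, 176.6]
ft_force: [0.4, 0.2, -1.5]
width: 0.557
```

Run:
```python
from plan import *
go(*u2w(30,190),33,176.65)
```

```text
from [604.3  45.3 110.8] [179.8   0.2 176.6] f [ 0.4  0.2 -1.5] w 50.8
rot [ 0.2  0.2 -0.1] | offset in CURRENT tool [ 0.6 -2.8 77.8] | AFTER rot [ 0.2 -2.5 77.8] dist 78
```

Call:
servo_tool([
  {"offset": [1, -2.5, 20], "delta_rot": [0, 0, 0], "gripper": 40},
  {"offset": [1, 0, 20], "delta_rot": [0, 0, 0], "gripper": 40},
  {"offset": [1, 0, 20], "delta_rot": [0, 0, 0], "gripper": 40},
  {"offset": [1, 0, 12], "delta_rot": [0, 0, 0], "gripper": 40},
  {"offset": [0, 0, 4], "delta_rot": [0, 0, 0], "gripper": 40},
  {"offset": [0, 0, 1], "delta_rot": [0, 0, 0], "gripper": 40},
])

```text
clock: 35.92
eef_pos: [0.6021, 0.0435, 0.031]
tool_rot: [179.8, 0.4, 176.6]
ft_force: [-1.2, 0.7, 10.2]
width: 0.559
```

Floor contact felt (+10 N). Release and lift.

Call:
servo_tool([
  {"offset": [0, 0, -0.5], "delta_rot": [0, 0, 0], "gripper": 64},
  {"offset": [0, 0, 0], "delta_rot": [0, 0, 0], "gripper": 64},
  {"offset": [0, 0, 0], "delta_rot": [0, 0, 0], "gripper": 64},
  {"offset": [0, 0, -30], "delta_rot": [0, 0, 0], "gripper": 64},
  {"offset": [0, 0, -45], "delta_rot": [0, 0, 0], "gripper": 64},
  {"offset": [0, 0, -45], "delta_rot": [0, 0, 0], "gripper": 64},
  {"offset": [0, 0, -45], "delta_rot": [0, 0, 0], "gripper": 64},
  {"offset": [0, 0, -10], "delta_rot": [0, 0, 0], "gripper": 64},
  {"offset": [0, 0, 0], "delta_rot": [0, 0, 0], "gripper": 64},
])

```text
clock: 37.05
eef_pos: [0.6015, 0.0428, 0.2142]
tool_rot: [179.8, 0.6, 176.6]
ft_force: [0.5, 0.4, -0.7]
width: 0.701
```

Run:
```python
from plan import *
from meas import cans
p,d=camera("side");crop(p[...,::-1],120,70,320,220,4,"pics/a3.png")
p,d=camera("top");cans(d)
go(422.4,415.2,220,172.5)
```

```text
614 mean [878.8 619.8] rect [875.9 618.6] [224.9 145.3] 90.0 hi 385 [876.7 616.6] z [0.0494 0.0621 0.0724]
155 mean [ 725.9 -617.6] rect [ 728.6 -611.9] [116.5  22.8] 53.7 hi 117 [ 723.3 -621.4] z [0.0518 0.0659 0.0744]
186 mean [ 653.3 -262.7] rect [ 653.5 -260.9] [315.6   7. ] 85.8 hi 113 [ 653.2 -261.6] z [0.0502 0.0613 0.0736]
180 mean [596.6 -76.3] rect [598.1 -76.8] [50.3 43. ] 86.6 hi 128 [598.1 -77.1] z [0.0543 0.0624 0.0715]
147 mean [535.1 -77.4] rect [534.6 -74.8] [45.7 42.9] 89.1 hi 117 [536.  -77.3] z [0.0554 0.0626 0.0724]
111 mean [ 458.8 -573.1] rect [ 458.1 -572.8] [124.2  12.3] 34.6 hi 67 [ 457.4 -574.2] z [0.0497 0.0612 0.0735]
118 mean [415.5 654.6] rect [414.8 655.6] [ 10.  154.1] 50.4 hi 69 [416.3 653.4] z [0.0492 0.061  0.0737]
165 mean [ 452.3 -286.3] rect [ 449.6 -298. ] [210.6  15.7] 87.3 hi 88 [ 452.4 -297.7] z [0.0494 0.0592 0.0726]
176 mean [422.  414.7] rect [422.7 415.4] [51.3 41.9] 81.0 hi 70 [420.6 415. ] z [0.049  0.056  0.0663]
588 mean [ 184.  -776.5] rect [ 183.8 -775.9] [328.6  23.7] 20.8 hi 331 [ 188.1 -777.1] z [0.0481 0.06   0.0733]
180 mean [223.  428.1] rect [223.  429.5] [44.7 49.3] 49.0 hi 59 [224.1 430.5] z [0.0491 0.0558 0.0645]
from [601.1  42.8 213. ] [179.8   0.5 176.6] f [ 0.6 -0.5 -0.3] w 63.8
rot [0.2 0.5 4.1] | offset in CURRENT tool [200.6 361.   -7.4] | AFTER rot [225.8 345.9  -7. ] dist 413
```

View pics/a3.png

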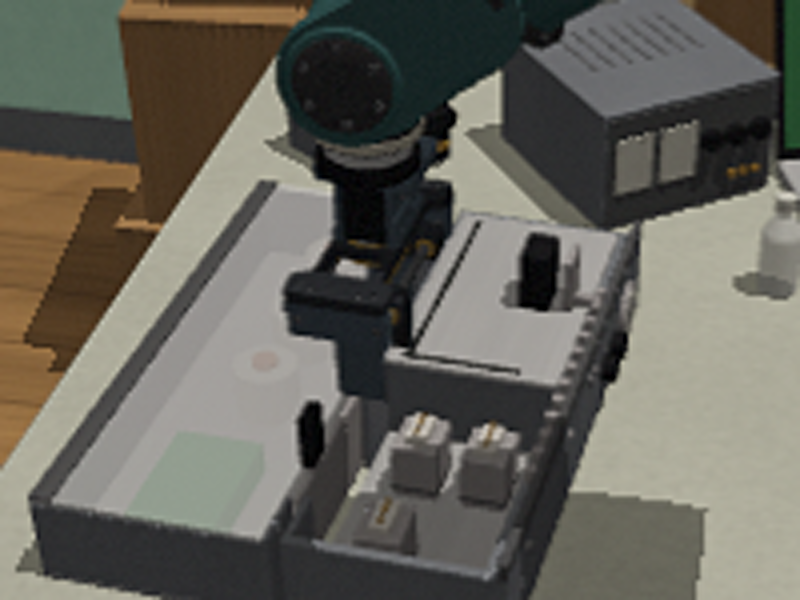

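Three cans are in, with the placed ones measuring as expected. Last is can C at (422.5,415).

Call:
servo_tool([
  {"offset": [0, 0, -2], "delta_rot": [0, 0.5, 4.1], "gripper": 64},
  {"offset": [23, 35.5, -2], "delta_rot": [0, 0, 0], "gripper": 66},
  {"offset": [23, 35.5, -2], "delta_rot": [0, 0, 0], "gripper": 66},
  {"offset": [23, 35.5, -2], "delta_rot": [0, 0, 0], "gripper": 66},
  {"offset": [23, 35.5, -2], "delta_rot": [0, 0, 0], "gripper": 66},
  {"offset": [23, 35.5, -2], "delta_rot": [0, 0, 0], "gripper": 66},
  {"offset": [23, 35.5, -2], "delta_rot": [0, 0, 0], "gripper": 66},
  {"offset": [23, 35.5, -2], "delta_rot": [0, 0, 0], "gripper": 66},
  {"offset": [23, 35.5, 0], "delta_rot": [0, 0, 0], "gripper": 66},
  {"offset": [20, 30, 0], "delta_rot": [0, 0, 0], "gripper": 66},
  {"offset": [10, 15, 0], "delta_rot": [0, 0, 0], "gripper": 66},
  {"offset": [0, 0, 0], "delta_rot": [0, 0, 0], "gripper": 66},
])

```text
clock: 38.65
eef_pos: [0.421, 0.4048, 0.2127]
tool_rot: [-179.5, -1.3, 172.2]
ft_force: [-1.0, -0.1, -0.6]
width: 0.724
```

Run:
```python
from plan import *
go(422.5,415.2,120,172)
```

```text
from [421.  404.8 212.7] [-179.5   -1.3  172.2] f [-1.  -0.1 -0.6] w 66.1
rot [-0.5 -1.3  0.2] | offset in CURRENT tool [-2.2 11.4 92.6] | AFTER rot [-0.1 10.5 92.7] dist 93
```

Call:
servo_tool([
  {"offset": [-0.5, 5, 40], "delta_rot": [-0.5, -1.3, 0], "gripper": 66},
  {"offset": [0, 5, 40], "delta_rot": [0, 0, 0], "gripper": 66},
  {"offset": [0, 0, 5], "delta_rot": [0, 0, 0], "gripper": 66},
  {"offset": [0, 0, 0], "delta_rot": [0, 0, 0], "gripper": 66},
])

```text
clock: 39.15
eef_pos: [0.4241, 0.4113, 0.1257]
tool_rot: [-179.9, 0.0, 172.1]
ft_force: [0.1, 1.0, 0.2]
width: 0.725
```

Run:
```python
from plan import *
go(422.5,415.2,28,172)
p,d=camera("side");crop(p[...,::-1],180,200,330,312,5,"pics/c5.png")
```

```text
from [424.1 411.3 125.7] [-179.9    0.   172.1] f [0.1 1.  0.2] w 66.1
rot [-0.1  0.   0.1] | offset in CURRENT tool [ 2.2  3.7 97.7] | AFTER rot [ 2.1  3.6 97.7] dist 98
```

View pics/c5.png

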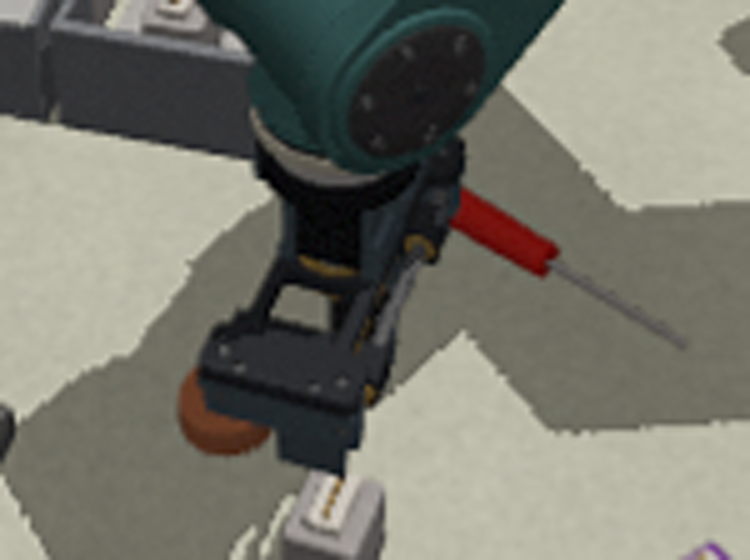

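Call:
servo_tool([
  {"offset": [2, 3.6, 20], "delta_rot": [0, 0, 0], "gripper": 66},
  {"offset": [1, 0, 25], "delta_rot": [0, 0, 0], "gripper": 66},
  {"offset": [1, 0, 25], "delta_rot": [0, 0, 0], "gripper": 66},
  {"offset": [1, 0, 20], "delta_rot": [0, 0, 0], "gripper": 66},
  {"offset": [0, 0, 8], "delta_rot": [0, 0, 0], "gripper": 66},
  {"offset": [0, 0, 0], "delta_rot": [0, 0, 0], "gripper": 40},
  {"offset": [0, 0, 0], "delta_rot": [0, 0, 0], "gripper": 40},
  {"offset": [0, 0, 0], "delta_rot": [0, 0, 0], "gripper": 40},
  {"offset": [0, 0, 0], "delta_rot": [0, 0, 0], "gripper": 40},
])

```text
clock: 40.33
eef_pos: [0.4222, 0.418, 0.0275]
tool_rot: [179.7, 0.4, 172.1]
ft_force: [0.4, -0.3, -3.1]
width: 0.551
```

Gripped. Lift and carry to slot (-32,190).

Call:
servo_tool([
  {"offset": [0, 0, -30], "delta_rot": [0, 0, 0], "gripper": 40},
  {"offset": [0, 0, -45], "delta_rot": [0, 0, 0], "gripper": 40},
  {"offset": [0, 0, -45], "delta_rot": [0, 0, 0], "gripper": 40},
  {"offset": [0, 0, -45], "delta_rot": [0, 0, 0], "gripper": 40},
  {"offset": [0, 0, -25], "delta_rot": [0, 0, 0], "gripper": 40},
  {"offset": [0, 0, 0], "delta_rot": [0, 0, -4.5], "gripper": 40},
  {"offset": [0, 0, 0], "delta_rot": [0, 0, 0], "gripper": 40},
])

```text
clock: 41.2
eef_pos: [0.4202, 0.4164, 0.2248]
tool_rot: [179.7, 0.4, 176.6]
ft_force: [1.6, -1.3, -3.4]
width: 0.551
```

Run:
```python
from plan import *
go(*u2w(-32,190),220,176.65)
```

```text
from [420.2 416.4 224.8] [179.7   0.4 176.6] f [ 1.6 -1.3 -3.4] w 50.3
rot [ 0.3  0.4 -0. ] | offset in CURRENT tool [-143.3 -362.2    4.1] | AFTER rot [-143.3 -362.3    4.8] dist 390
```

Call:
servo_tool([
  {"offset": [-16, -40, -2], "delta_rot": [0, 0, 0], "gripper": 40},
  {"offset": [-16, -40, -2], "delta_rot": [0, 0, 0], "gripper": 40},
  {"offset": [-16, -40, -2], "delta_rot": [0, 0, 0], "gripper": 40},
  {"offset": [-16, -40, -2], "delta_rot": [0, 0, 0], "gripper": 40},
  {"offset": [-16, -40, -2], "delta_rot": [0, 0, 0], "gripper": 40},
  {"offset": [-16, -40, -2], "delta_rot": [0, 0, 0], "gripper": 40},
  {"offset": [-16, -40, -2], "delta_rot": [0, 0, 0], "gripper": 40},
  {"offset": [-14, -36, 0], "delta_rot": [0, 0, 0], "gripper": 40},
  {"offset": [-8, -22, 0], "delta_rot": [0, 0, 0], "gripper": 40},
  {"offset": [0, 0, 0], "delta_rot": [0, 0, 0], "gripper": 40},
])

```text
clock: 42.45
eef_pos: [0.5322, 0.0588, 0.2351]
tool_rot: [179.8, 0.1, 175.5]
ft_force: [-0.0, -0.2, -2.6]
width: 0.548
```

Run:
```python
from plan import *
go(*u2w(-32,190),130,176.65)
```

```text
from [532.2  58.8 235.1] [1.798e+02 1.000e-01 1.755e+02] f [-0.  -0.2 -2.6] w 50.0
rot [ 0.2  0.1 -1.1] | offset in CURRENT tool [-10.6 -11.9 105. ] | AFTER rot [-10.6 -11.8 105.1] dist 106
```

Call:
servo_tool([
  {"offset": [-10.5, -12, 25], "delta_rot": [0, 0, -1.1], "gripper": 40},
  {"offset": [0, 0, 40], "delta_rot": [0, 0, 0], "gripper": 40},
  {"offset": [0, 0, 30], "delta_rot": [0, 0, 0], "gripper": 40},
  {"offset": [0, 0, 0], "delta_rot": [0, 0, 0], "gripper": 40},
])

```text
clock: 42.95
eef_pos: [0.5415, 0.0479, 0.1374]
tool_rot: [179.8, 0.1, 176.4]
ft_force: [-0.4, -0.0, -3.3]
width: 0.552
```

Run:
```python
from plan import *
go(*u2w(-32,190),34,176.65)
```

```text
from [541.5  47.9 137.4] [1.798e+02 1.000e-01 1.764e+02] f [-0.4 -0.  -3.3] w 50.4
rot [ 0.2  0.1 -0.2] | offset in CURRENT tool [ -0.6  -1.8 103.4] | AFTER rot [ -0.7  -1.5 103.4] dist 103
```

Call:
servo_tool([
  {"offset": [0, -1.5, 25], "delta_rot": [0, 0, 0], "gripper": 40},
  {"offset": [1, 0, 25], "delta_rot": [0, 0, 0], "gripper": 40},
  {"offset": [1, 0, 25], "delta_rot": [0, 0, 0], "gripper": 40},
  {"offset": [1, 0, 18], "delta_rot": [0, 0, 0], "gripper": 40},
  {"offset": [0, 0, 6], "delta_rot": [0, 0, 0], "gripper": 40},
  {"offset": [0, 0, 3], "delta_rot": [0, 0, 0], "gripper": 40},
])

```text
clock: 43.7
eef_pos: [0.5431, 0.0496, 0.0394]
tool_rot: [179.7, 0.5, 176.3]
ft_force: [0.5, -0.0, -3.3]
width: 0.551
```

Call:
servo_tool([
  {"offset": [0, 0, 2], "delta_rot": [0, 0, 0], "gripper": 40},
])

```text
clock: 43.82
eef_pos: [0.5436, 0.0497, 0.0379]
tool_rot: [179.7, 0.6, 176.3]
ft_force: [-0.2, -1.5, -3.6]
width: 0.552
```

Call:
servo_tool([
  {"offset": [0, 0, 3], "delta_rot": [0, 0, 0], "gripper": 40},
  {"offset": [0, 0, 2], "delta_rot": [0, 0, 0], "gripper": 40},
])

```text
clock: 44.08
eef_pos: [0.5443, 0.0497, 0.0335]
tool_rot: [179.7, 0.7, 176.3]
ft_force: [-0.2, 0.1, -2.7]
width: 0.55
```

Call:
servo_tool([
  {"offset": [0, 0, 1.5], "delta_rot": [0, 0, 0], "gripper": 40},
  {"offset": [0, 0, 0], "delta_rot": [0, 0, 0], "gripper": 64},
  {"offset": [0, 0, 0], "delta_rot": [0, 0, 0], "gripper": 64},
  {"offset": [0, 0, 0], "delta_rot": [0, 0, 0], "gripper": 64},
  {"offset": [0, 0, -30], "delta_rot": [0, 0, 0], "gripper": 64},
  {"offset": [0, 0, -45], "delta_rot": [0, 0, 0], "gripper": 64},
  {"offset": [0, 0, -45], "delta_rot": [0, 0, 0], "gripper": 64},
  {"offset": [0, 0, -45], "delta_rot": [0, 0, 0], "gripper": 64},
  {"offset": [0, 0, -10], "delta_rot": [0, 0, 0], "gripper": 64},
  {"offset": [0, 0, 0], "delta_rot": [0, 0, 0], "gripper": 64},
])

```text
clock: 45.32
eef_pos: [0.5424, 0.0489, 0.2125]
tool_rot: [179.7, 0.7, 176.3]
ft_force: [-0.1, 0.9, -0.8]
width: 0.698
```

Run:
```python
from plan import *
p,d=camera("side");crop(p[...,::-1],120,70,320,220,4,"pics/e1.png")
go(*u2w(-31.5,-120.5),215,86.65)
```

```text
from [542.3  48.9 212. ] [179.7   0.6 176.3] f [-0.1  0.4  0.4] w 64.4
rot [ 0.7  0.3 89.7] | offset in CURRENT tool [  -2.3 -313.    -4.5] | AFTER rot [-313.     0.4   -3. ] dist 313
```

View pics/e1.png

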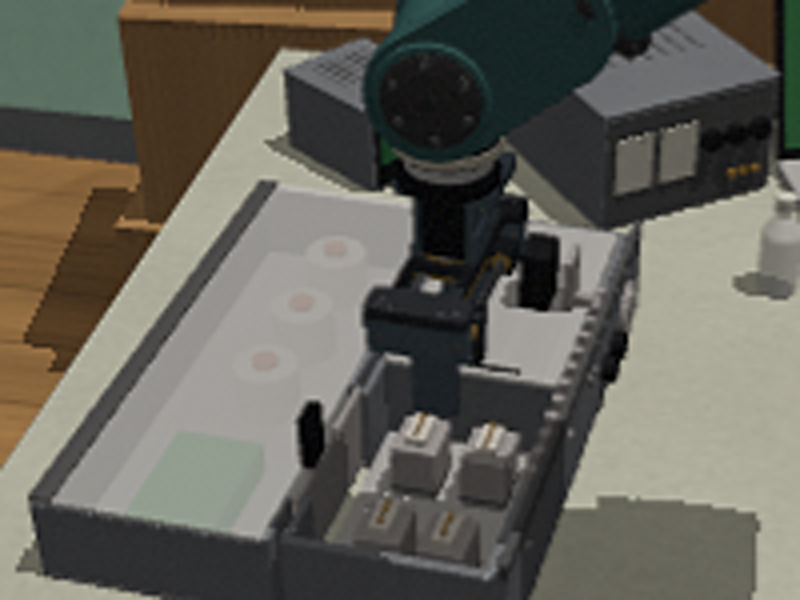

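All four stand upright in the chamber. I'll go back to the hatch grip.

Call:
servo_tool([
  {"offset": [0, -40, -1], "delta_rot": [0, 0, 0], "gripper": 72},
  {"offset": [0, -40, -1], "delta_rot": [0, 0, 0], "gripper": 72},
  {"offset": [0, -40, -1], "delta_rot": [0, 0, 0], "gripper": 72},
  {"offset": [0, -40, -1], "delta_rot": [0, 0, 0], "gripper": 72},
  {"offset": [0, -40, -1], "delta_rot": [0, 0, 0], "gripper": 72},
  {"offset": [0, -40, -1], "delta_rot": [0, 0, 0], "gripper": 72},
  {"offset": [0, -30, -1], "delta_rot": [0, 0, 0], "gripper": 72},
  {"offset": [0, -20, 0], "delta_rot": [0.4, 0, 10], "gripper": 72},
  {"offset": [0, 0, 0], "delta_rot": [0, 0, 10], "gripper": 72},
  {"offset": [0, 0, 0], "delta_rot": [0, 0, 10], "gripper": 72},
  {"offset": [0, 0, 0], "delta_rot": [0, 0, 10], "gripper": 72},
  {"offset": [0, 0, 0], "delta_rot": [0, 0, 10], "gripper": 72},
  {"offset": [0, 0, 0], "delta_rot": [0, 0, 10], "gripper": 72},
  {"offset": [0, 0, 0], "delta_rot": [0, 0, 10], "gripper": 72},
  {"offset": [0, 0, 0], "delta_rot": [0, 0, 10], "gripper": 72},
  {"offset": [0, 0, 0], "delta_rot": [0, 0, 9], "gripper": 72},
  {"offset": [0, 0, 0], "delta_rot": [0, 0, 0], "gripper": 72},
])

```text
clock: 47.5
eef_pos: [0.5103, -0.2452, 0.1852]
tool_rot: [-178.2, -0.7, 84.5]
ft_force: [0.8, -0.5, 0.4]
width: 0.79
```

Run:
```python
from plan import *
go(*u2w(-32,-120.5),185,86.65)
```

```text
from [ 510.3 -245.2  185.2] [-178.2   -0.7   84.5] f [ 0.8 -0.5  0.4] w 72.0
rot [-1.8 -0.7 -2.2] | offset in CURRENT tool [-16.9  15.3  -0.4] | AFTER rot [-17.5  14.7   0.2] dist 23
```

Call:
servo_tool([
  {"offset": [-17, 15, 0], "delta_rot": [-1.8, -0.7, -2.2], "gripper": 72},
  {"offset": [0, 0, 10], "delta_rot": [0, 0, 0], "gripper": 72},
  {"offset": [0, 0, 0], "delta_rot": [0, 0, 0], "gripper": 72},
])

```text
clock: 47.88
eef_pos: [0.522, -0.2626, 0.1708]
tool_rot: [-179.8, -0.1, 87.2]
ft_force: [0.3, -0.8, -1.3]
width: 0.79
```

Run:
```python
from plan import *
go(*u2w(-32.5,-120.5),113,86.65)
p,d=camera("side");crop(p[...,::-1],120,70,320,220,4,"pics/e2.png")
```

```text
from [ 522.  -262.6  170.8] [-1.798e+02 -1.000e-01  8.720e+01] f [ 0.3 -0.8 -1.3] w 72.1
rot [-0.2 -0.1  0.6] | offset in CURRENT tool [-0.9  1.7 57.8] | AFTER rot [-0.8  1.5 57.8] dist 58
```

View pics/e2.png

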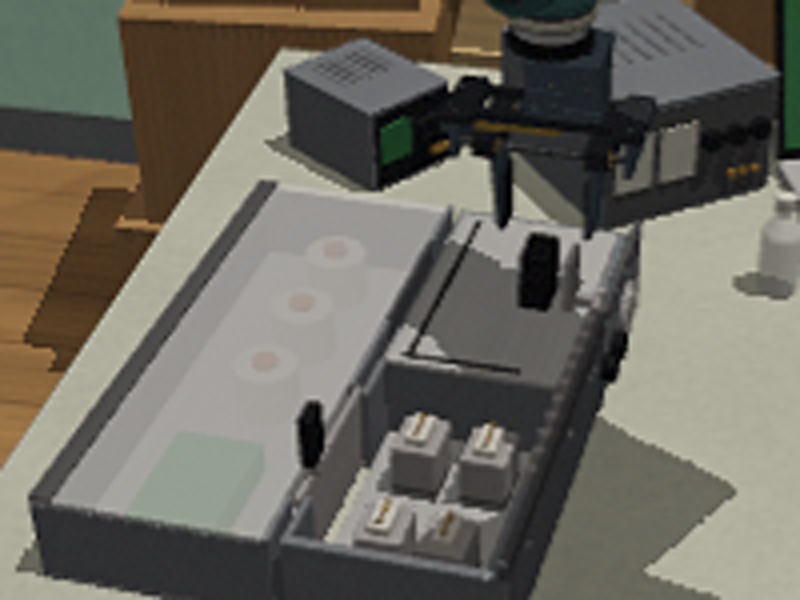

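The fingers are aligned over block and tab, and the cans are fine. Descending.

Call:
servo_tool([
  {"offset": [-0.8, 1.5, 20], "delta_rot": [0, 0, 0.5], "gripper": 72},
  {"offset": [0, -1, 20], "delta_rot": [0, 0, 0], "gripper": 72},
  {"offset": [0, 0, 13], "delta_rot": [0, 0, 0], "gripper": 72},
  {"offset": [0, 0, 2], "delta_rot": [0, 0, 0], "gripper": 72},
  {"offset": [0, 0, 0], "delta_rot": [0, 0, 0], "gripper": 72},
])

```text
clock: 48.55
eef_pos: [0.522, -0.2624, 0.1123]
tool_rot: [-179.7, -0.1, 86.7]
ft_force: [-0.1, -1.1, 0.3]
width: 0.792
```

Run:
```python
from plan import *
go(*u2w(-32.5,-120.5),113,86.65)
```

```text
from [ 522.  -262.4  112.3] [-1.797e+02 -1.000e-01  8.670e+01] f [-0.1 -1.1  0.3] w 72.3
rot [-0.3 -0.1  0.1] | offset in CURRENT tool [-1.1  1.5 -0.8] | AFTER rot [-1.1  1.5 -0.7] dist 2
```

Call:
servo_tool([
  {"offset": [-1, 1.5, 0], "delta_rot": [0, 0, 0], "gripper": 60},
  {"offset": [0, 0, 0], "delta_rot": [0, 0, 0], "gripper": 30},
  {"offset": [0, 0, 0], "delta_rot": [0, 0, 0], "gripper": 30},
  {"offset": [0, 0, 0], "delta_rot": [0, 0, 0], "gripper": 30},
  {"offset": [0, 0, 0], "delta_rot": [0, 0, 0], "gripper": 30},
  {"offset": [0, 0, 0], "delta_rot": [0, 0, 0], "gripper": 30},
], newtons=30)

```text
clock: 49.3
eef_pos: [0.5243, -0.2639, 0.1131]
tool_rot: [-179.9, -0.1, 86.7]
ft_force: [0.7, -1.0, -3.9]
width: 0.443
```

Opening 40.4 mm, tab pressed. Sliding the hatch home (+x tool).

Call:
servo_tool([
  {"offset": [8, 0, 0], "delta_rot": [0, 0, 0], "gripper": 30},
  {"offset": [15, 0, 0], "delta_rot": [0, 0, 0], "gripper": 30},
  {"offset": [18, 0, 0], "delta_rot": [0, 0, 0], "gripper": 30},
  {"offset": [18, 0, 0], "delta_rot": [0, 0, 0], "gripper": 30},
  {"offset": [18, 0, 0], "delta_rot": [0, 0, 0], "gripper": 30},
  {"offset": [18, 0, 0], "delta_rot": [0, 0, 0], "gripper": 30},
  {"offset": [18, 0, 0], "delta_rot": [0, 0, 0], "gripper": 30},
  {"offset": [18, 0, 0], "delta_rot": [0, 0, 0], "gripper": 30},
  {"offset": [18, 0, 0], "delta_rot": [0, 0, 0], "gripper": 30},
  {"offset": [18, 0, 0], "delta_rot": [0, 0, 0], "gripper": 30},
])

```text
clock: 50.55
eef_pos: [0.5347, -0.0888, 0.1131]
tool_rot: [179.9, 0.0, 86.7]
ft_force: [8.0, -4.7, -10.2]
width: 0.444
```

Run:
```python
from plan import *
s=robot.get_state()['eef_pos']*1000;print(w2u(*s[:2]))
go(*u2w(-31.3,130),113,86.65)
```

```text
[-31.39668542  54.55364102]
from [534.7 -88.8 113.1] [179.9   0.   86.7] f [  8.   -4.7 -10.2] w 40.5
rot [0.1 0.  0. ] | offset in CURRENT tool [75.4  0.1  0. ] | AFTER rot [75.4  0.1  0.1] dist 75
```

Call:
servo_tool([
  {"offset": [15, 0, 0], "delta_rot": [0, 0, 0], "gripper": 30},
  {"offset": [15, 0, 0], "delta_rot": [0, 0, 0], "gripper": 30},
  {"offset": [12, 0, 0], "delta_rot": [0, 0, 0], "gripper": 30},
  {"offset": [10, 0, 0], "delta_rot": [0, 0, 0], "gripper": 30},
  {"offset": [6, 0, 0], "delta_rot": [0, 0, 0], "gripper": 30},
])

```text
clock: 51.18
eef_pos: [0.5385, -0.0257, 0.1131]
tool_rot: [179.8, 0.0, 86.7]
ft_force: [8.2, -3.3, -10.0]
width: 0.444
```

Run:
```python
from plan import *
s=robot.get_state()['eef_pos']*1000;print(w2u(*s[:2]))
go(*u2w(-31.3,130),113,86.65)
```

```text
[-31.32238245 117.74075012]
from [538.5 -25.7 113.1] [179.8   0.   86.7] f [  8.2  -3.3 -10. ] w 40.5
rot [0.2 0.  0.1] | offset in CURRENT tool [12.3  0.   0.1] | AFTER rot [12.3  0.   0.1] dist 12
```

Call:
servo_tool([
  {"offset": [5, 0, 0], "delta_rot": [0, 0, 0], "gripper": 30},
  {"offset": [4, 0, 0], "delta_rot": [0, 0, 0], "gripper": 30},
  {"offset": [3, 0, 0], "delta_rot": [0, 0, 0], "gripper": 30},
  {"offset": [2, 0, 0], "delta_rot": [0, 0, 0], "gripper": 30},
])

```text
clock: 51.68
eef_pos: [0.5394, -0.0135, 0.1134]
tool_rot: [179.7, 0.5, 87.0]
ft_force: [4.2, -38.7, -9.8]
width: 0.442
```

Run:
```python
from plan import *
s=robot.get_state()['eef_pos']*1000;print(w2u(*s[:2]));st()
```

```text
[-31.19162127 129.96750102]
51.67 [ 0.5394 -0.0135  0.1134] [179.71   0.51  86.96] [  4.2 -38.7  -9.8] 40.3
```

The home stop is felt at 39 N at y=130.0. Release and lift, then check.

Call:
servo_tool([
  {"offset": [0, 0, 0], "delta_rot": [0, 0, 0], "gripper": 72},
  {"offset": [0, 0, 0], "delta_rot": [0, 0, 0], "gripper": 72},
  {"offset": [0, 0, 0], "delta_rot": [0, 0, 0], "gripper": 72},
  {"offset": [0, 0, -30], "delta_rot": [0, 0, 0], "gripper": 72},
  {"offset": [0, 0, -35], "delta_rot": [0, 0, 0], "gripper": 72},
  {"offset": [0, 0, -25], "delta_rot": [0, 0, 0], "gripper": 72},
  {"offset": [0, 0, 0], "delta_rot": [0, 0, 0], "gripper": 72},
])

```text
clock: 52.55
eef_pos: [0.5371, -0.0099, 0.2069]
tool_rot: [179.8, 0.5, 87.0]
ft_force: [0.2, -0.4, -0.7]
width: 0.787
```

Run:
```python
from plan import *
p,d=camera("side");crop(p[...,::-1],120,70,320,220,4,"pics/f1.png")
go(*u2w(91,170),205,176.65)
```

```text
from [536.5  -9.9 205.7] [179.9   0.5  87. ] f [-0.2  0.3 -0.2] w 72.0
rot [ -0.3   0.5 -89.6] | offset in CURRENT tool [ 35.7 125.5   0.7] | AFTER rot [-125.2   36.5    0.7] dist 130
```

View pics/f1.png

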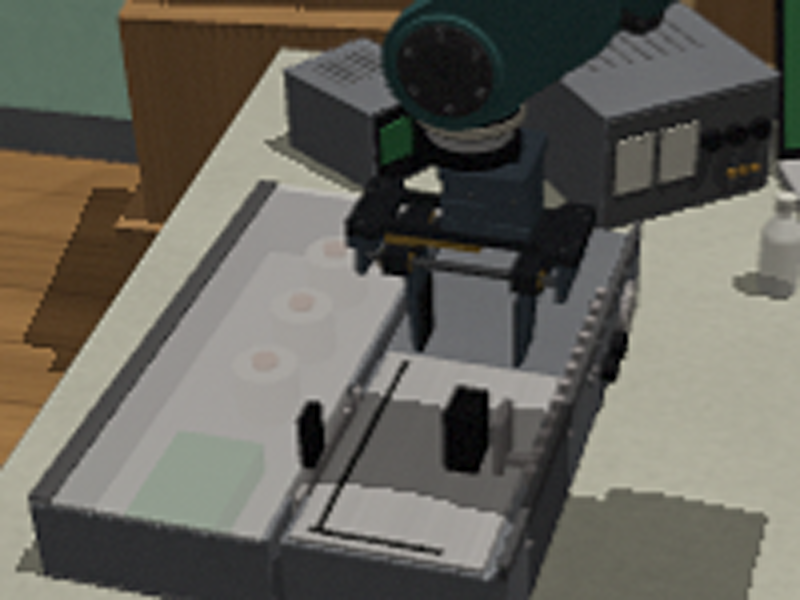

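The hatch is home and the tab stands off the block as it did at the start. Next is the gate pull.

Call:
servo_tool([
  {"offset": [0, 0, 0], "delta_rot": [0, 0, -10], "gripper": 70},
  {"offset": [0, 0, 0], "delta_rot": [0, 0, -10], "gripper": 70},
  {"offset": [0, 0, 0], "delta_rot": [0, 0, -10], "gripper": 70},
  {"offset": [0, 0, 0], "delta_rot": [0, 0, -10], "gripper": 70},
  {"offset": [0, 0, 0], "delta_rot": [0, 0, -10], "gripper": 70},
  {"offset": [0, 0, 0], "delta_rot": [0, 0, -10], "gripper": 70},
  {"offset": [0, 0, 0], "delta_rot": [0, 0, -10], "gripper": 70},
  {"offset": [0, 0, 0], "delta_rot": [0, 0, -10], "gripper": 70},
  {"offset": [0, 0, 0], "delta_rot": [0, 0, -9.6], "gripper": 70},
  {"offset": [-40, 12, 0], "delta_rot": [0, 0, 0], "gripper": 70},
  {"offset": [-40, 12, 0], "delta_rot": [0, 0, 0], "gripper": 70},
  {"offset": [-40, 12, 0], "delta_rot": [0, 0, 0], "gripper": 70},
  {"offset": [0, 0, 0], "delta_rot": [0, 0, 0], "gripper": 70},
])

```text
clock: 54.22
eef_pos: [0.6518, 0.0293, 0.1854]
tool_rot: [-179.6, -1.1, 179.7]
ft_force: [-0.1, -0.4, -0.9]
width: 0.762
```

Run:
```python
from plan import *
go(*u2w(91,170),180,176.65)
```

```text
from [651.8  29.3 185.4] [-179.6   -1.1  179.7] f [-0.1 -0.4 -0.9] w 69.5
rot [-0.4 -1.   3.1] | offset in CURRENT tool [-12.   -9.9   5.2] | AFTER rot [-12.4  -9.3   5.4] dist 16
```

Call:
servo_tool([
  {"offset": [-12, -9.5, 5], "delta_rot": [-0.4, -1, 3.1], "gripper": 70},
  {"offset": [0, 0, 0], "delta_rot": [0, 0, 0], "gripper": 70},
])

```text
clock: 54.48
eef_pos: [0.6626, 0.0189, 0.1777]
tool_rot: [180.0, -0.1, 176.4]
ft_force: [-0.4, 0.4, 0.2]
width: 0.763
```

Run:
```python
from plan import *
go(*u2w(91,170),112,176.65)
```

```text
from [662.6  18.9 177.7] [ 1.800e+02 -1.000e-01  1.764e+02] f [-0.4  0.4  0.2] w 69.6
rot [ 0.  -0.1 -0.2] | offset in CURRENT tool [-1.2  0.4 65.7] | AFTER rot [-1.1  0.4 65.7] dist 66
```

Call:
servo_tool([
  {"offset": [-1, 0, 22], "delta_rot": [0, 0, 0], "gripper": 70},
  {"offset": [0, 0, 22], "delta_rot": [0, 0, 0], "gripper": 70},
  {"offset": [0, 0, 18], "delta_rot": [0, 0, 0], "gripper": 70},
  {"offset": [0, 0, 3], "delta_rot": [0, 0, 0], "gripper": 70},
  {"offset": [0, 0, 0], "delta_rot": [0, 0, 0], "gripper": 30},
  {"offset": [0, 0, 0], "delta_rot": [0, 0, 0], "gripper": 10},
  {"offset": [0, 0, 0], "delta_rot": [0, 0, 0], "gripper": 10},
  {"offset": [0, 0, 0], "delta_rot": [0, 0, 0], "gripper": 10},
  {"offset": [0, 0, 0], "delta_rot": [0, 0, 0], "gripper": 10},
], newtons=20)

```text
clock: 55.6
eef_pos: [0.6622, 0.0184, 0.1086]
tool_rot: [180.0, -0.1, 176.4]
ft_force: [1.2, 0.1, -3.7]
width: 0.326
```

Pull gripped at 29.7 mm. Sliding the gate open.

Call:
servo_tool([
  {"offset": [0, -8, 0], "delta_rot": [0, 0, 0], "gripper": 10},
  {"offset": [0, -12, 0], "delta_rot": [0, 0, 0], "gripper": 10},
  {"offset": [0, -15, 0], "delta_rot": [0, 0, 0], "gripper": 10},
  {"offset": [0, -15, 0], "delta_rot": [0, 0, 0], "gripper": 10},
  {"offset": [0, -15, 0], "delta_rot": [0, 0, 0], "gripper": 10},
  {"offset": [0, -15, 0], "delta_rot": [0, 0, 0], "gripper": 10},
  {"offset": [0, -15, 0], "delta_rot": [0, 0, 0], "gripper": 10},
  {"offset": [0, -15, 0], "delta_rot": [0, 0, 0], "gripper": 10},
  {"offset": [0, -8, 0], "delta_rot": [0, 0, 0], "gripper": 10},
])

```text
clock: 56.72
eef_pos: [0.6546, -0.108, 0.1086]
tool_rot: [180.0, -0.1, 176.4]
ft_force: [2.9, 2.5, -3.1]
width: 0.33
```

Run:
```python
from plan import *
s=robot.get_state()['eef_pos']*1000;print(w2u(*s[:2]))
go(*u2w(91,30),109,176.65)
```

```text
[89.416915   42.34766848]
from [ 654.6 -108.   108.6] [ 1.800e+02 -1.000e-01  1.764e+02] f [ 2.9  2.5 -3.1] w 30.1
rot [ 0.  -0.1 -0.3] | offset in CURRENT tool [ -1.6 -12.3  -0.4] | AFTER rot [ -1.6 -12.3  -0.4] dist 12
```

Call:
servo_tool([
  {"offset": [0, -5, 0], "delta_rot": [0, 0, 0], "gripper": 10},
  {"offset": [0, -4, 0], "delta_rot": [0, 0, 0], "gripper": 10},
  {"offset": [0, -3, 0], "delta_rot": [0, 0, 0], "gripper": 10},
  {"offset": [0, -2, 0], "delta_rot": [0, 0, 0], "gripper": 10},
])

```text
clock: 57.22
eef_pos: [0.6538, -0.1209, 0.1086]
tool_rot: [179.8, -0.1, 176.3]
ft_force: [4.6, 29.5, -0.7]
width: 0.326
```

Run:
```python
from plan import *
s=robot.get_state()['eef_pos']*1000;print(w2u(*s[:2]));st()
```

```text
[89.34763637 29.44794109]
57.23 [ 0.6538 -0.1209  0.1086] [ 1.7980e+02 -9.0000e-02  1.7633e+02] [ 4.6 29.5 -0.7] 29.7
```

The open stop is felt at about 140 mm. Release, lift and clear away.

Call:
servo_tool([
  {"offset": [0, 0, 0], "delta_rot": [0, 0, 0], "gripper": 70},
  {"offset": [0, 0, 0], "delta_rot": [0, 0, 0], "gripper": 70},
  {"offset": [0, 0, 0], "delta_rot": [0, 0, 0], "gripper": 70},
  {"offset": [0, 0, -30], "delta_rot": [0, 0, 0], "gripper": 70},
  {"offset": [0, 0, -45], "delta_rot": [0, 0, 0], "gripper": 70},
  {"offset": [0, 0, -45], "delta_rot": [0, 0, 0], "gripper": 70},
  {"offset": [0, 0, -40], "delta_rot": [0, 0, 0], "gripper": 70},
  {"offset": [0, -45, -5], "delta_rot": [0, 0, 0], "gripper": 70},
  {"offset": [0, -45, -5], "delta_rot": [0, 0, 0], "gripper": 70},
  {"offset": [0, -45, -5], "delta_rot": [0, 0, 0], "gripper": 70},
  {"offset": [0, -45, -5], "delta_rot": [0, 0, 0], "gripper": 70},
  {"offset": [0, -30, -5], "delta_rot": [0, 0, 0], "gripper": 70},
  {"offset": [0, 0, 0], "delta_rot": [0, 0, 0], "gripper": 70},
  {"offset": [0, 0, 0], "delta_rot": [0, 0, 0], "gripper": 70},
])

```text
clock: 58.98
eef_pos: [0.6385, -0.3382, 0.3]
tool_rot: [179.9, -0.2, 176.4]
ft_force: [-0.9, 0.3, 0.1]
width: 0.768
```

Run:
```python
from plan import *
p,d=camera("side");crop(p[...,::-1],100,100,300,250,4,"pics/z1.png")
p,d=camera("top");cv2.imwrite("pics/z2.png",cv2.resize(p[60:300,100:420,::-1],None,fx=2.5,fy=2.5,interpolation=cv2.INTER_CUBIC))
c=cloud("top",d);z=c[...,2]
m=((z>.135)&(z<.16)&(c[...,0]>.45)&(c[...,0]<.72)&(c[...,1]>-.16)&(c[...,1]<.08)).astype(np.uint8)
k,l,s,_=cv2.connectedComponentsWithStats(m)
for i in range(1,k):
    if s[i,4]>15:
        q=c[l==i].mean(0)*1000;print(s[i,4],q.round(1),w2u(*q[:2]).round(1))
st()
```

```text
42 [ 656.8 -120.5  146. ] [92.3 30. ]
132 [541.4 -13.6 148.8] [-29.2 130. ]
31 [511.2 -12.7 144.5] [-59.4 129.1]
59.08 [ 0.6387 -0.3378  0.3   ] [179.94  -0.21 176.4 ] [-0.4  0.6 -0.1] 69.9
```

View pics/z1.png

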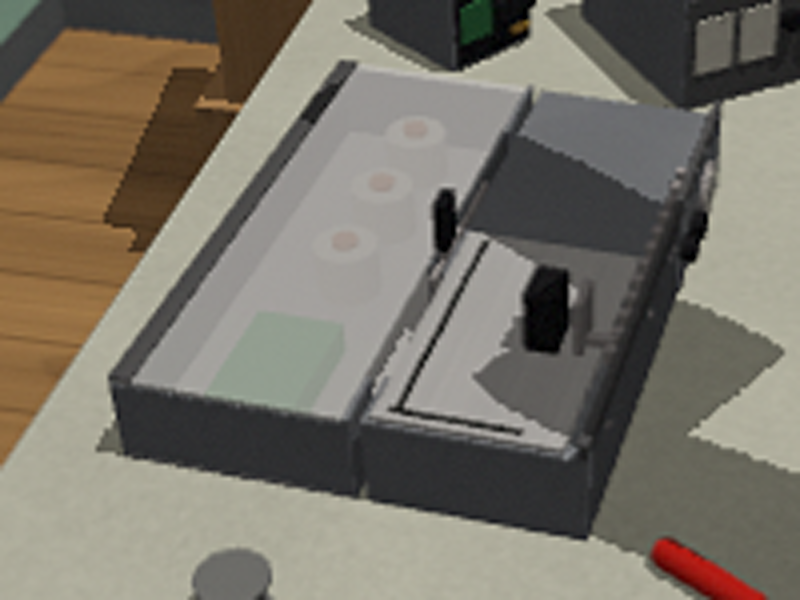

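View pics/z2.png

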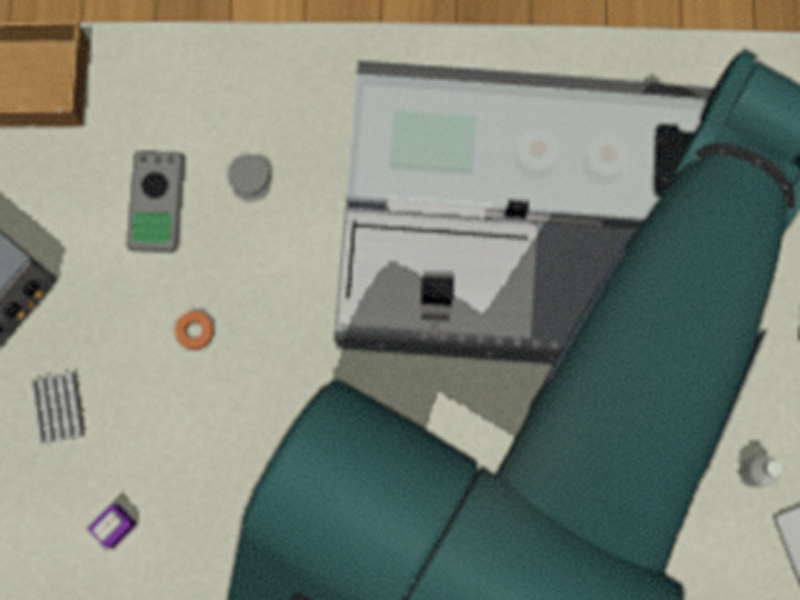

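The gate pull is at unit y=30 (140 mm open). The hatch grip is at y=130 (home), with the tab centre at -59.4 (out). The bystanders are unmoved and the robot touches nothing.

```bash
python3 -c "
from plant import workorder
print(workorder.sign_off())"
```

```text
the job is handed in; nothing more can be done
None
```

I carried out the whole job and handed it in at about 59 s of the 210 s allowed. Sign-off reports no verdict, so what follows is from my own checks.

- **Gate check:** the inner gate started about 27 mm ajar. I slid it shut and pushed it against its stop with 30–40 N before touching the hatch.
- **Hatch open:** I slid it to its stop, about 250 mm, with the tab held squeezed (gripper opening 40 mm) the whole way.
- **Cans:** all four now stand upright in the chamber. One had been knocked to about (422, 415) mm while the arm was elsewhere; I found and used its new position. The purple look-alike was left alone.
- **Hatch home:** I slid it back the same way to its stop and released it. The last picture shows the grip at the unit's y of 130 mm, which is home, and the tab sprung out.
- **Gate open:** I slid it to its stop. The pull measures at the unit's y of 30 mm, about 140 mm open.

In the last pictures the toroid, spool, meter, heat sink and bottle look where they started. The screwdriver is only partly in view, and the part that shows had not visibly moved. The arm is clear of everything. I last saw the cans just before the hatch closed, so I could not look at them again after that. None of the checks failed or disagreed.

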